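Set the mould's slide core, fit the cover half and hold the mould shut

TASK

Get the little casting mould ready: first turn the black knob on its fixture, a little at a time, until the pointer lines up with the red mark, and let go of the knob. Then pick up the blue cover half by its handle, fit it onto the two dowels, the larger hole over the thicker dowel, and press it down against the springs until the halves meet. Finish while still holding the cover pressed shut; do not let go. Leave the vial, the petri dish and the timer where they are, and do not shift the red mark.

Things in the scene. Friction and masses are not known exactly. Their poses are not given: they have to be found in the camera images.
- fixture: fixed mould fixture, dark steel base plate 112 x 224 x 12 mm (x, y, z) on the bench; origin at the centre of its underside. On its +y half stands the aluminium lower mould half, 74 x 116 mm, parting face 40 mm above the bench; on its -y half the knob (to the +x side), a rack and a white scale on the -x side.
- seat (a point): centre of the lower half's parting face, axes as the fixture's, at (0, 50, 40) mm in it. Two tapered steel dowels at x = 0 stand 16 mm above the face: 12 mm thick at y = +44 mm, 8 mm thick at y = -44 mm. Four brass spring pins near the corners hold a loose cover 6 mm off the face; closing takes about 7 N besides the cover's weight, and a push of 15 N or more holds it well shut.
- knob: the black knob turning about the vertical; its origin is on the axis and its x axis lies along the bar grip to be pinched. Turning it clockwise seen from above moves pointer and core to +y of the fixture by 10 mm per radian (3.2 rad in all); it stays where it is left.
- knob_grip (a point): on the knob's axis at the height to grip the bar: 49 mm above the bench. The bar is 14 mm thick, about 34 mm long and reaches from 26 to 56 mm above the bench.
- pointer_tip (a point): tip of the small black pointer, carried by the rack and slide core, on the white scale 26 mm above the bench; it moves along the fixture's y only. At the start it is 8 to 22 mm to the -y side of the mark.
- mark (a point): the edge of the red mark tab on the scale, facing the pointer's tip; axes as the fixture's. Pointer and mark agree when their y in the fixture is equal. It stays put.
- cover: loose blue cover half, plate 74 x 116 x 18 mm (x, y, z), 0.25 kg, lying on the bench; origin at the centre of its underside. Through holes at x = 0: 13.6 mm wide at y = +44 mm, 9.6 mm wide at y = -44 mm. On top a black bar handle 16 mm wide (x), 60 mm long (y), 30 mm high, from 18 to 48 mm above the underside. Seated, its origin lies on the seat and its axes along the fixture's.
- large_hole (a point): upper mouth of the cover's larger (13.6 mm) hole, at (0, 44, 18) mm in the cover.
- vial: small brown vial with black cap, 23 mm wide, 57 mm high, standing; origin at its foot. Bystander.
- petri_dish: petri dish with lid, 59 mm wide, 15 mm high; origin under its centre. Bystander.
- timer: white timer, 64 x 64 x 19 mm; origin under its centre. Bystander.
There are look-alikes about, which are no part of the job. Several things have the shape of the cover; the one meant has the colours described above.

How it is judged:
By the outcome, as a careful person would: the job done as asked, in the order asked, and still so for the second after the job is handed in, while the arm keeps its last pose, push and grip.
It also fails if it takes over 72 s, if anything falls off the work surface, if the arm or the gripper's body presses on something with over 40 N, if the wrist force passes 120 N, or if a joint passes its speed limit or range.

ROBOT

A 6-joint arm with a two-finger parallel gripper is mounted at the origin on a cart in front of the work surface, level with it; the furniture and walls round the work are solid. World frame = base frame: x ahead of the robot, y to its left, z up, the work surface at z = 0. Lengths are in m, angles in rad, forces in N, time in s.
With the tool pointing down it reaches from about 0.35 to 0.85 m from the base axis. Payload 8.1 kg.
Tool frame: the origin (TCP) lies midway between the tips of the shut fingers; the grasp point (between the pads) lies 19 mm behind it (robot.tcp_to_grasp is the distance from the TCP to the grasp point, in m); x points along the fingers, y is the direction in which the jaws open and shut, and the axes are right-handed (so a half turn about x gives the same grasp; the last joint's range is limited). The gripper opens to 93 mm and grips with 3 to 60 N. Pads are 15 mm wide; open, the fingers measure 128 mm over their backs; the gripper's body (75 mm by 188 mm) begins 65 mm behind the grasp point.
Start: joints at [1.021, 0.13, 1.488, -0, 1.523, -0.085], TCP at [0.269, 0.536, 0.219] pointing down, gripper open.
Joint ranges: [-2.96, 2.96], [-0.89, 2.26], [0.02, 2.5], [-1.34, 4.48], [0, 2.73], [-2.66, 2.66]. Speed limits (rad/s): [2.39, 2.39, 2.79, 3.14, 3.14, 3.14].

INTERFACE

Orientations are given as a rotation vector (axis times angle).
In Python, from plant import robot gives the robot as it stands.
- The arm moves only by the tool play_rows, never from a script. Its argument "plan" is a list of rows, each an object with "slide": the shift along the world's x, y, z as a fraction of full scale, a list of three; "roll": the turn about the world's z as a fraction of full scale; "fingers": the gripper command: -1 is shut, 1 is fully open, values between are in proportion. A call has 1 to 20 rows; each row shifts and turns the commanded pose from where the row before left it; what a row does not reach is not made up. Full scale, the value 1, is 30 mm for a shift and 8 degrees for a turn. A row lasts 1/8 s, in which the tool goes at most 62.5 mm and 10.7 degrees, less where a joint would pass 70% of its speed; a pose out of reach is approached as far as the arm can. A call with a number of a shift or a turn outside -1 to 1 is refused whole. A call with a gripper value outside its range is refused whole. The fingers move at their own pace and stop on an object; "squeeze" is the grip in N (left out, the last holds). Time passes only in rows, so rows that do not move let the fingers close. It gives the time, the measured TCP pose, the force and the opening at its end, in the units of the state.
- robot.read_state(): the state, without advancing time (a new reading comes with each control period).
- robot.read_camera(name): name is "scene" or "top"; returns the picture (400x640x3 uint8, red, green, blue); there is no depth.
- robot.get_calibration(name): a dict with "fx", "fy", "cx", "cy" (pixels), "distortion" ([k1, k2, p1, p2, k3] as OpenCV has them; the pictures are not rectified), "R" (3x3) and "t" (3): a world point X has camera coordinates R X + t. Camera axes: x right, y down, z forward; pixel columns grow to the right and rows downward; lengths in m; the calibration is good to about 2 mm. A picture is of the moment at which its call begins. get_calibration takes no time and is no camera call.
- robot.close_job(): hands the job in, once; it reports no verdict.
Trained networks look in the newest picture that a camera, given by its name, has taken for a name from the list of things; names that differ only in an ending like _2 or _b are one class to them, and where a whole thing is asked for, a point or a joint stands for the part that bears it (a point fixed in the world has none). Each returns a list of dicts, best first, with "p" (0 to 1); they miss things now and then, are a little off and sometimes report something else, mostly with a low value. They report only what shows in the picture. A call takes as long as a camera call. They do not tell look-alikes from the thing itself.
- robot.boxes_of(camera, target): "extent" ([centre column, centre row, width, height] in pixels, round what is visible of it).
- robot.regions_of(camera, target): "region" (400x640 bool, what is visible of it) and "extent" ([centre column, centre row, width, height] in pixels, round what is visible of it).
- robot.mark_of(camera, target): "point" ([column, row] in pixels: a listed point, or the origin of a listed thing).
The state is a dict: "t": time; "q": joint angles; "dq": joint speeds; "joint_torque": joint torques, N m; "tool_pos": TCP position; "orientation": TCP orientation; "force": force on the tool from outside, world axes, zero at the start; "wrist_torque": the same for the moment, N m; "opening": finger opening in m.
Only numpy, scipy, OpenCV 4.12 (cv2) and the standard library are available. Lean on these libraries where they do the work, as an engineer would, in place of code of your own. Each camera call takes 0.05 s, during which the arm holds its last target.

## Working session

There is one attempt and no reset: what is moved stays moved. The work goes in short steps, Python scripts to look and compute and a tool call to move; the robot and the scene stay as the last step left them, time stands still between calls to the robot, and variables do not carry over. Pictures are saved under pics/ and viewed, and the job is handed in when it is done.

Besides the shell and the picture viewer there is one more tool, called after ">>>" by a JSON object that holds its "op" and its "data". play_rows: Moves the arm, as the interface text tells. Its arguments: {"type":"object","properties":{"plan":{"type":"array","items":{"type":"object","properties":{"slide":{"type":"array","items":{"type":"number","minimum":-1,"maximum":1}},"roll":{"type":"number","minimum":-1,"maximum":1},"fingers":{"type":"number"}}}},"squeeze":{"type":"number"}},"required":["plan"]}

```bash
mkdir -p pics; ls; python3 - <<'E'
from plant import robot
import cv2
s=robot.read_state();print(s)
for n in("scene","top"):
    im=robot.read_camera(n);cv2.imwrite(f"pics/{n}0.png",im[:,:,::-1]);print(robot.get_calibration(n))
    for t in("fixture","knob","knob_grip","pointer_tip","mark","seat","cover","large_hole","vial","petri_dish","timer"):
        for d in robot.mark_of(n,t)[:3]: print(n,t,[round(float(x),1) for x in d["point"]],round(d["p"],2))
print(robot.read_state()["t"])
E
```

```text
pics
{'t': 0.0, 'q': array([ 1.02063340e+00,  1.31149307e-01,  1.48924907e+00, -4.37893341e-05,
        1.52301198e+00, -8.53923741e-02]), 'dq': array([ 3.93414000e-05,  2.76571932e-04,  1.01112413e-03, -5.31544943e-04,
       -8.82063738e-04,  3.26211429e-04]), 'joint_torque': array([ 2.46039199e-04, -5.59853339e+01, -4.91746008e+01,  7.66873872e-02,
        3.57528264e-02, -1.77279449e-04]), 'tool_pos': array([0.26862581, 0.5358774 , 0.21761113]), 'orientation': array([ 0.36308172,  1.5404288 , -0.36583594]), 'force': array([-0.04060596,  1.30479691, -0.38055318]), 'wrist_torque': array([ 0.01183124,  0.01667436, -0.01860821]), 'opening': 0.09316191860307646}
{'fx': 396.6013479457929, 'fy': 396.6013479457929, 'cx': 318.49950681829114, 'cy': 193.69297449132202, 'distortion': array([-0.0130638,  0.       ,  0.       ,  0.       ,  0.       ]), 'R': array([[ 0.91460505, -0.40365785,  0.0236208 ],
       [-0.14641853, -0.38507444, -0.91119662],
       [ 0.37690744,  0.82992651, -0.41129402]]), 't': array([-0.46054018,  0.14303029,  0.76716948])}
scene fixture [323.3, 239.5] 0.67
scene 
[... 505 characters left out ...]
ortion': array([0.03179065, 0.        , 0.        , 0.        , 0.        ]), 'R': array([[ 2.10702969e-02, -9.99773669e-01,  2.94155510e-03],
       [-9.87908708e-01, -2.12720802e-02, -1.53570452e-01],
       [ 1.53598268e-01,  3.29787129e-04, -9.88133323e-01]]), 't': array([0.01347103, 0.53184051, 1.13753769])}
top fixture [368.8, 226.0] 0.73
top knob [390.9, 209.7] 0.57
top knob_grip [392.0, 212.1] 0.59
top knob_grip [393.3, 230.5] 0.55
top pointer_tip [397.2, 231.5] 0.79
top seat [350.7, 225.8] 0.72
top cover [192.0, 261.7] 0.84
top cover [252.0, 216.9] 0.63
top large_hole [187.0, 243.9] 0.82
top vial [315.8, 149.8] 0.6
top petri_dish [276.0, 157.2] 0.61
top timer [440.6, 238.7] 0.56
1.2
```

View pics/top0.png

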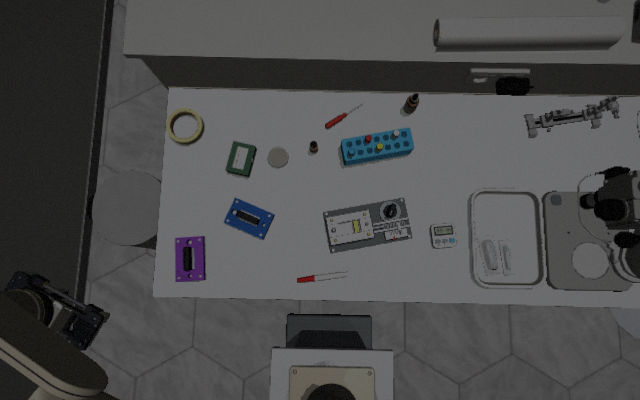

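View pics/scene0.png

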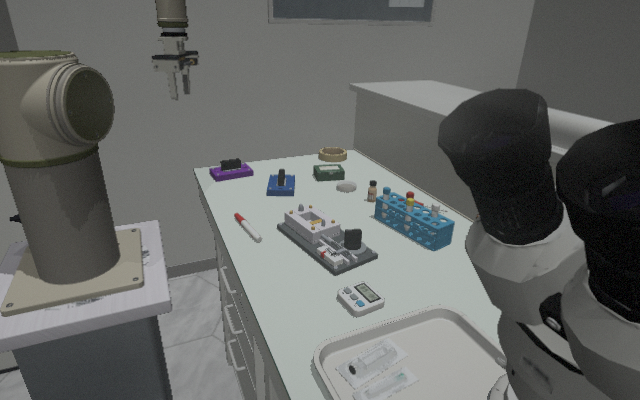

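```bash
python3 - <<'E'
import cv2
a=cv2.imread("pics/top0.png");cv2.imwrite("pics/topz.png",cv2.resize(a[170:290,300:480],None,fx=4.4,fy=4.4,interpolation=2))
cv2.imwrite("pics/topc.png",cv2.resize(a[170:310,130:300],None,fx=4,fy=4,interpolation=2))
a=cv2.imread("pics/scene0.png");cv2.imwrite("pics/scz.png",cv2.resize(a[140:310,200:400],None,fx=3.5,fy=3.5,interpolation=2))
E
```

```text
(no output)
```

View pics/topz.png

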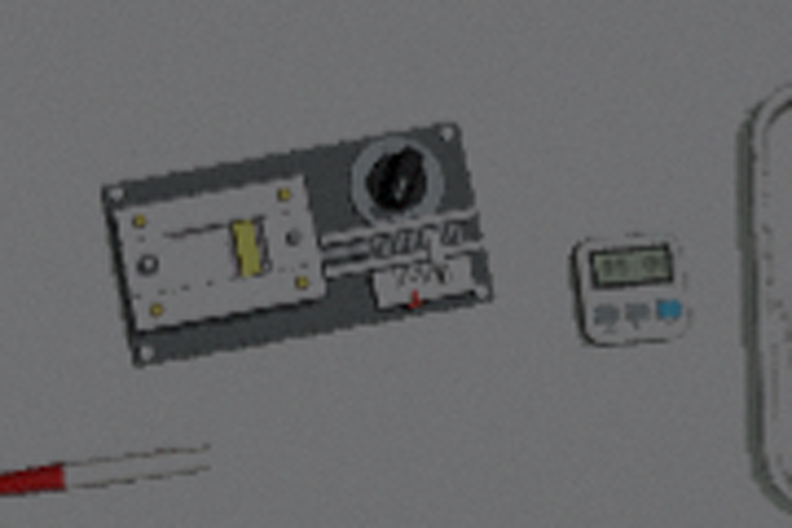

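View pics/topc.png

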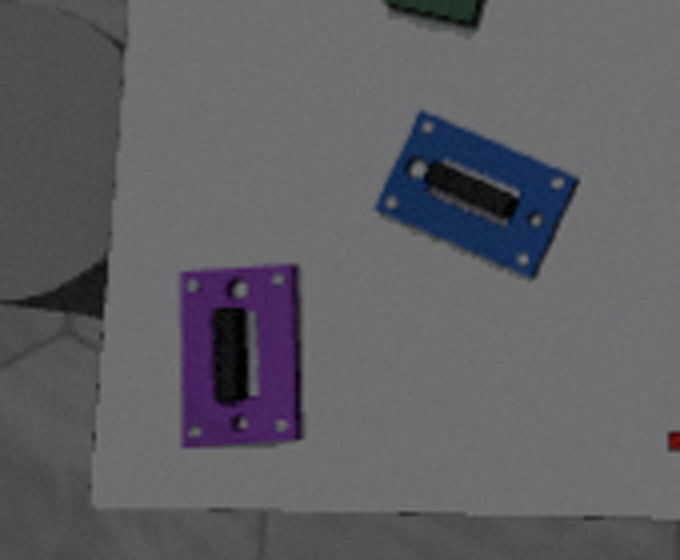

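View pics/scz.png

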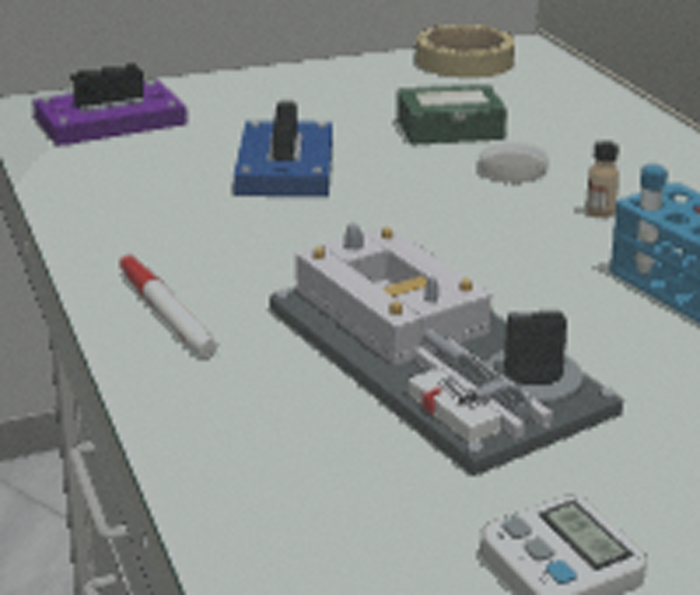

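Candidates for the cover: the blue plate with black handle at top (250,218) / scene (281,185), the purple one at top (190,259) / scene (231,172), and the green box at top (240,158). Only the blue plate matches the description, and the close crop shows its holes and black handle, with the larger hole at the left end. The fixture is at top (367,225) with the knob at (392,210). I'll now fit poses.

```bash
cat > h.py <<'E'
import numpy as np, cv2
from plant import robot
from scipy.optimize import least_squares
def proj(n,P):
    c=robot.get_calibration(n);K=np.array([[c["fx"],0,c["cx"]],[0,c["fy"],c["cy"]],[0,0,1]])
    r=cv2.Rodrigues(np.array(c["R"]))[0]
    return cv2.projectPoints(np.asarray(P,float).reshape(-1,1,3),r,np.array(c["t"]),K,np.array(c["distortion"]))[0].reshape(-1,2)
def unproj(n,px,z):
    c=robot.get_calibration(n);K=np.array([[c["fx"],0,c["cx"]],[0,c["fy"],c["cy"]],[0,0,1]])
    u=cv2.undistortPoints(np.array(px,float).reshape(-1,1,2),K,np.array(c["distortion"])).reshape(-1,2)
    R=np.array(c["R"]);C=-R.T@np.array(c["t"]);d=np.c_[u,np.ones(len(u))]@R
    return C+d*((z-C[2])/d[:,2])[:,None]
def W(p,P):  # pose x,y,yaw (m,rad), pts mm
    P=np.asarray(P,float)/1000;c,s=np.cos(p[2]),np.sin(p[2])
    return np.c_[p[0]+c*P[:,0]-s*P[:,1],p[1]+s*P[:,0]+c*P[:,1],P[:,2]+(p[3] if len(p)>3 else 0)]
def box(cx,cy,w,h,z): return [[cx+a*w/2,cy+b*h/2,z] for a,b in((1,1),(1,-1),(-1,-1),(-1,1))]
def circ(cx,cy,d,z,n=24): 
    t=np.linspace(0,2*np.pi,n,endpoint=False);return np.c_[cx+d/2*np.cos(t),cy+d/2*np.sin(t),0*t+z]
FIX=[box(0,0,112,224,12),box(0,50,74,116,40),circ(0,94,12,40),circ(0,6,8,40)]
COV=[box(0,0,74,116,18),box(0,0,16,60,48),circ(0,44,13.6,18),circ(0,-44,9.6,18)]
def crop(n,im,roi,f,shapes=[],out=None,gain=1.8):
    x0,y0,x1,y1=roi
    a=cv2.resize(im[y0:y1,x0:x1],None,fx=f,fy=f,interpolation=cv2.INTER_CUBIC)
    a=np.clip(a.astype(float)*gain,0,255).astype(np.uint8)
    for s,col in shapes:
        q=((proj(n,s)-[x0,y0]+.5)*f-.5)
        cv2.polylines(a,[np.round(q*8).astype(int).reshape(-1,1,2)],True,col,1,cv2.LINE_AA,3)
    cv2.imwrite(out,a)
E
cat > fit.py <<'E'
from h import *
t=cv2.imread("pics/top0.png");s=cv2.imread("pics/scene0.png")
# fixture clicks in top
z=np.array([[103,185],[456,123],[493,298],[136,365]])/4.4+[300,170]
w=unproj("top",z,.012)
f=least_squares(lambda p:(proj("top",W(p,FIX[0]))-z).ravel(),[w[:,0].mean(),w[:,1].mean(),.17],x_scale=[.01,.01,.1])
print("fix",f.x,f.cost)
zc=np.array([[580,177],[531,278],[375,210],[421,111]])/4+[130,170]
w=unproj("top",zc,.018);print(w)
E
python3 fit.py
```

```text
fix [ 0.47621581 -0.09029118  0.20157686] 0.3772734713879129
[[0.49933478 0.16009306 0.018     ]
 [0.43069731 0.19013084 0.018     ]
 [0.47412303 0.29657444 0.018     ]
 [0.54208165 0.26934475 0.018     ]]
```

```bash
cat >> fit.py <<'E'
zc=zc[[3,0,1,2]]
g=least_squares(lambda p:(proj("top",W(p,COV[0]))-zc).ravel(),[.486,.229,-.38],x_scale=[.01,.01,.1])
print("cov",g.x,g.cost)
G=(0,255,0)
crop("top",t,(310,185,430,260),6.5,[(W(f.x,k),G) for k in FIX],"pics/ft.png")
crop("scene",s,(270,195,385,275),6.5,[(W(f.x,k),G) for k in FIX],"pics/fs.png")
crop("top",t,(215,185,285,250),7,[(W(g.x,k),G) for k in COV],"pics/ct.png")
crop("scene",s,(255,160,305,205),9,[(W(g.x,k),G) for k in COV],"pics/cs.png")
E
python3 fit.py
```

```text
fix [ 0.47621581 -0.09029118  0.20157686] 0.3772734713879129
[[0.49933478 0.16009306 0.018     ]
 [0.43069731 0.19013084 0.018     ]
 [0.47412303 0.29657444 0.018     ]
 [0.54208165 0.26934475 0.018     ]]
cov [ 0.48656212  0.22904057 -0.38496595] 0.22351176711161266
```

View pics/ft.png

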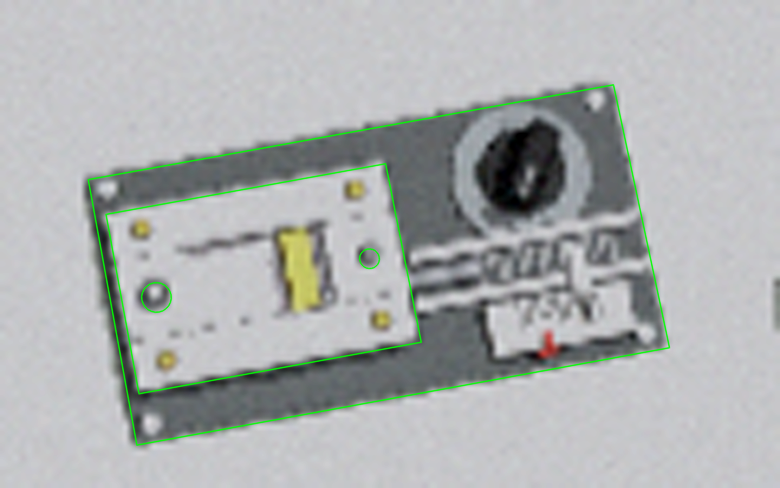

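View pics/fs.png

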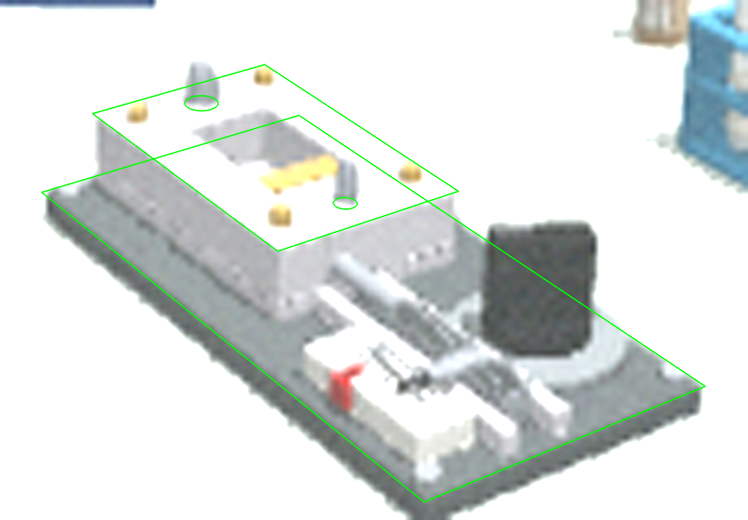

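View pics/ct.png

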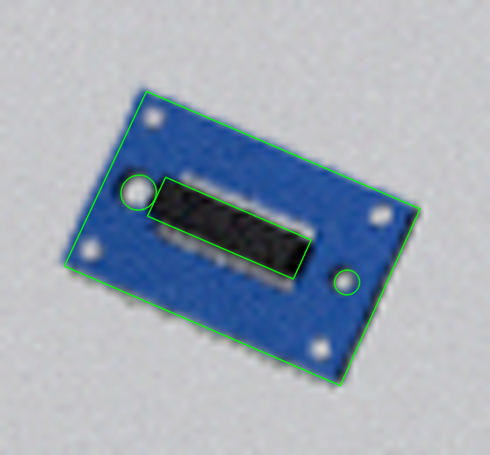

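View pics/cs.png

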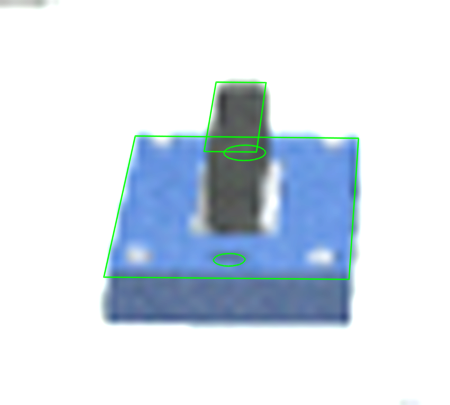

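```bash
python3 - <<'E'
from h import *
t=cv2.imread("pics/top0.png");s=cv2.imread("pics/scene0.png")
a=cv2.resize(t[195:225,375:410],None,fx=16,fy=16,interpolation=2);b=cv2.resize(s[222:262,335:372],None,fx=12,fy=12,interpolation=2)
h=max(a.shape[0],b.shape[0]);a=cv2.copyMakeBorder(a,0,h-a.shape[0],0,0,0);
o=np.hstack([a,b[:, :240]]) if 0 else a
g=lambda x:(255*np.clip(x/255*1.2,0,1)**.45).astype(np.uint8)
cv2.imwrite("pics/kt.png",g(a));cv2.imwrite("pics/ks.png",g(b))
p=[0.4762,-0.0903,0.2016]
c=unproj("top",[[390.5,211.2]],.02)[0];print(c)
d=c[:2]-p[:2];cc,ss=np.cos(p[2]),np.sin(p[2]);print("knob in fixture",(d@[cc,ss],d@[-ss,cc]))
for n in("top","scene"):
  R=robot.get_calibration(n);print(-R["R"].T@R["t"])
E
```

```text
[ 0.51405392 -0.15112694  0.02      ]
knob in fixture (np.float64(0.0249074675558879), np.float64(-0.06717480473561696))
[0.35040222 0.02440619 1.20567426]
[ 0.15300277 -0.76751764  0.45673927]
```

View pics/kt.png

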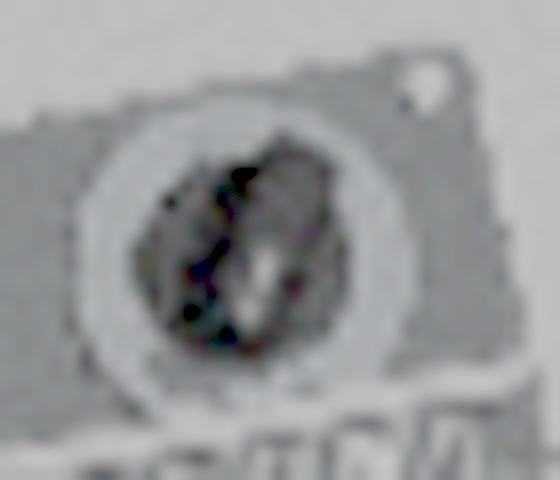

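View pics/ks.png

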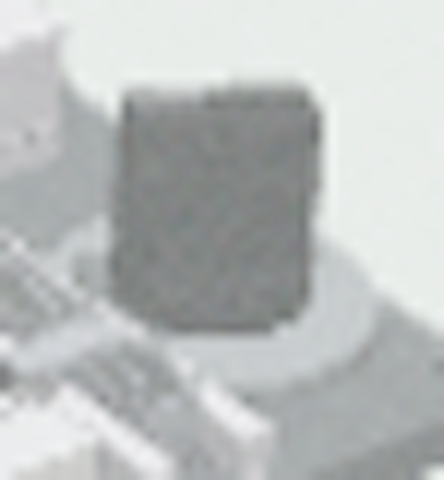

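```bash
python3 - <<'E'
from h import *
t=cv2.imread("pics/top0.png");s=cv2.imread("pics/scene0.png")
p=[0.4762,-0.0903,0.2016]
crop("scene",s,(312,240,350,270),20,[],"pics/ps.png",1.3)
crop("top",t,(380,215,412,245),18,[],"pics/pt.png",1.6)
k=W(p,[[24.9,-67.2,0]])[0]
sh=[]
for a,col in((-10,(0,255,0)),(-20,(255,255,0)),(-30,(0,0,255))):
    pose=[k[0],k[1],np.radians(a)]
    sh.append((W(pose,box(0,0,34,14,56)),col))
crop("top",t,(375,195,410,225),16,sh,"pics/kt2.png",3)
crop("scene",s,(335,222,372,262),12,sh,"pics/ks2.png",2)
a=cv2.imread("pics/kt2.png");b=cv2.imread("pics/ks2.png");cv2.imwrite("pics/k2.png",np.hstack([a[:480],b[:480,:240+200]])[:, :800] if a.shape[1]>360 else a)
E
```

```text
(no output)
```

View pics/ps.png

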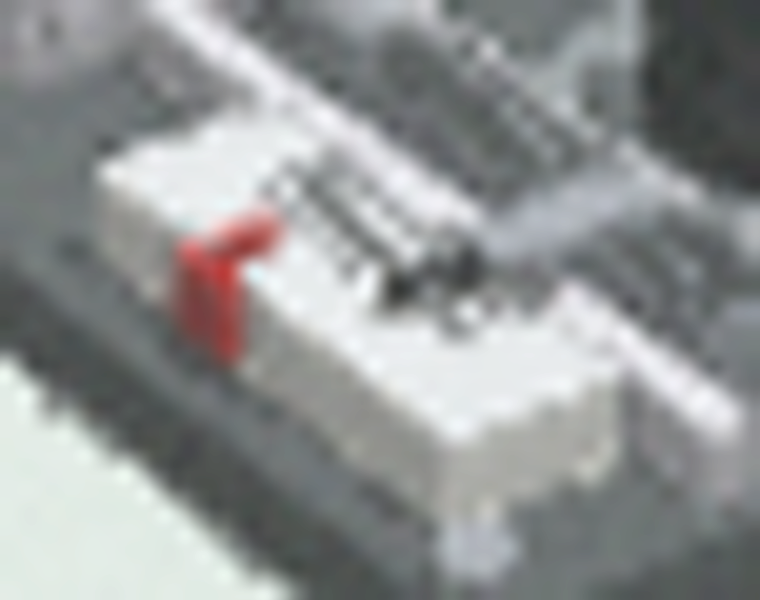

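View pics/pt.png

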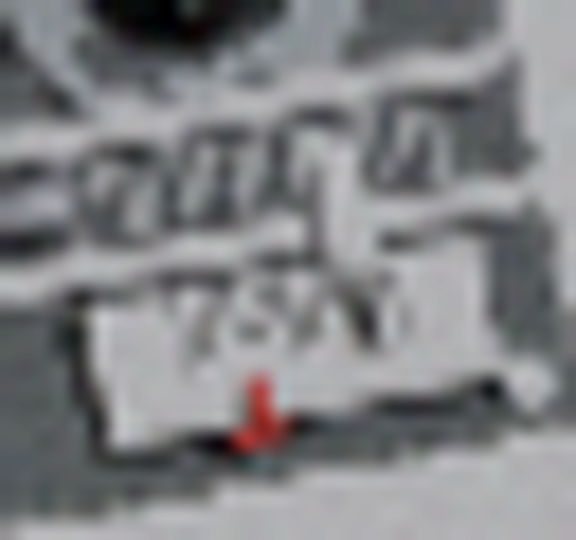

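View pics/kt2.png

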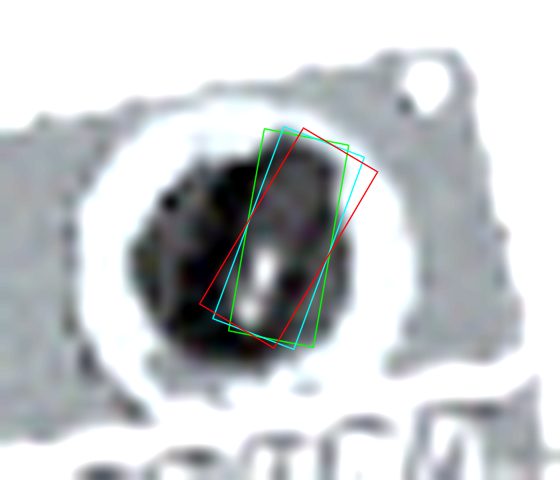

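View pics/ks2.png

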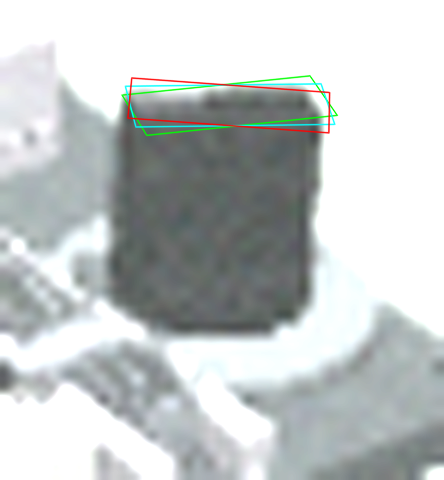

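```bash
python3 - <<'E'
from h import *
p=[0.4762,-0.0903,0.2016]
cc,ss=np.cos(p[2]),np.sin(p[2])
def f(n,px):
    d=unproj(n,[px],.026)[0][:2]-p[:2];return np.round([d@[cc,ss]*1e3,d@[-ss,cc]*1e3],1)
S=lambda x,y:(312+(x+.5)/20-.5,240+(y+.5)/20-.5);T=lambda x,y:(380+(x+.5)/18-.5,215+(y+.5)/18-.5)
print("scene tip",f("scene",S(395,297)),"mark",f("scene",S(275,228)),f("scene",S(240,255)))
print("top tip",f("top",T(383,345)),"mark",f("top",T(262,380)))
for n in("scene","top"):
  for k in("pointer_tip","mark","knob","knob_grip"):
    print(n,k,[(f(n,d["point"]),round(d["p"],2)) for d in robot.mark_of(n,k)])
from scipy.spatial.transform import Rotation as Ro
s=robot.read_state();print(s["t"],Ro.from_rotvec(s["orientation"]).as_matrix().round(3),s["q"])
E
```

```text
scene tip [-38.8 -77.4] mark [-41.3 -60.8] [-47.1 -62.8]
top tip [-39.8 -80.9] mark [-41.7 -62.3]
scene pointer_tip [(array([-45.5, -85.4]), 0.77)]
scene mark [(array([-46.2, -58.7]), 0.46)]
scene knob [(array([  6.9, -66.9]), 0.75)]
scene knob_grip [(array([ -76.2, -215.7]), 0.18)]
top pointer_tip [(array([-32.3, -72.7]), 0.79)]
top mark []
top knob [(array([ 28.1, -68. ]), 0.57)]
top knob_grip [(array([ 21.2, -69.6]), 0.59), (array([-27.9, -63. ]), 0.55)]
1.6 [[ 0.     0.448  0.894]
 [ 0.     0.894 -0.448]
 [-1.     0.     0.   ]] [ 1.02061396e+00  1.30403278e-01  1.48819337e+00 -9.25939841e-06
  1.52297671e+00 -8.53628405e-02]
```

>>> {"op": "play_rows", "data": {"plan": [{"slide": [0.4, -1, 0], "roll": 0.04, "fingers": 0}, {"slide": [0.4, -1, 0], "roll": 0.04, "fingers": 0}, {"slide": [0.4, -1, 0], "roll": 0.04, "fingers": 0}, {"slide": [0.4, -1, 0], "roll": 0.04, "fingers": 0}, {"slide": [0.4, -1, 0], "roll": 0.04, "fingers": 0}, {"slide": [0.4, -1, 0], "roll": 0.04, "fingers": 0}, {"slide": [0.4, -1, 0], "roll": 0.04, "fingers": 0}, {"slide": [0.4, -1, 0], "roll": 0.04, "fingers": 0}, {"slide": [0.4, -1, 0], "roll": 0.04, "fingers": 0}, {"slide": [0.4, -1, 0], "roll": 0.04, "fingers": 0}, {"slide": [0.4, -1, 0], "roll": 0.04, "fingers": 0}, {"slide": [0.4, -1, 0], "roll": 0.04, "fingers": 0}, {"slide": [0.4, -1, 0], "roll": 0.04, "fingers": 0}, {"slide": [0.4, -1, 0], "roll": 0.04, "fingers": 0}, {"slide": [0.4, -1, -0.3], "roll": 0.04, "fingers": 0}, {"slide": [0.4, -1, -0.3], "roll": 0.04, "fingers": 0}, {"slide": [0.4, -1, -0.3], "roll": 0.04, "fingers": 0}, {"slide": [0.4, -1, -0.3], "roll": 0.04, "fingers": 0}, {"slide": [0.4, -1, -0.3], "roll": 0.04, "fingers": 0}, {"slide": [0.4, -1, -0.3], "roll": 0.04, "fingers": 0}], "squeeze": 15}}

```text
t: 4.1
tool_pos: [0.5093, -0.0647, 0.1645]
orientation: [0.277, 1.553, -0.277]
force: [0.3, 0.8, 0.6]
opening: 0.0464
```

>>> {"op": "play_rows", "data": {"plan": [{"slide": [0.05, -0.95, -0.6], "fingers": 0}, {"slide": [0.05, -0.95, -0.6], "fingers": 0}, {"slide": [0.05, -0.95, -0.6], "fingers": 0}, {"slide": [0, 0, -0.3], "fingers": 0}, {"slide": [0, 0, 0], "fingers": 0}]}}

```text
$.plan[0]: bad value
```

```bash
cat > look.py <<'E'
import sys
from h import *
n,roi,f,o=sys.argv[1],tuple(map(int,sys.argv[2].split(","))),float(sys.argv[3]),sys.argv[4]
im=robot.read_camera(n)[:,:,::-1];cv2.imwrite("pics/raw_"+o,im);crop(n,im,roi,f,[],"pics/"+o,1.6)
s=robot.read_state();print({k:np.round(s[k],4) for k in("t","tool_pos","q","force","opening")})
E
python3 look.py scene 290,170,400,280 6.5 a1.png; python3 look.py top 330,170,450,260 6.5 a2.png
```

```text
{'t': np.float64(4.15), 'tool_pos': array([ 0.5096, -0.0678,  0.1632]), 'q': array([-0.2306, -0.07  ,  1.7946, -0.0019,  1.417 , -1.4471]), 'force': array([-2.752 , -2.1817, -0.155 ]), 'opening': np.float64(0.0462)}
{'t': np.float64(4.2), 'tool_pos': array([ 0.5089, -0.066 ,  0.1635]), 'q': array([-2.2820e-01, -7.1700e-02,  1.7956e+00, -9.0000e-04,  1.4190e+00,
       -1.4434e+00]), 'force': array([-0.9028,  0.1595,  0.9553]), 'opening': np.float64(0.0464)}
```

View pics/a1.png

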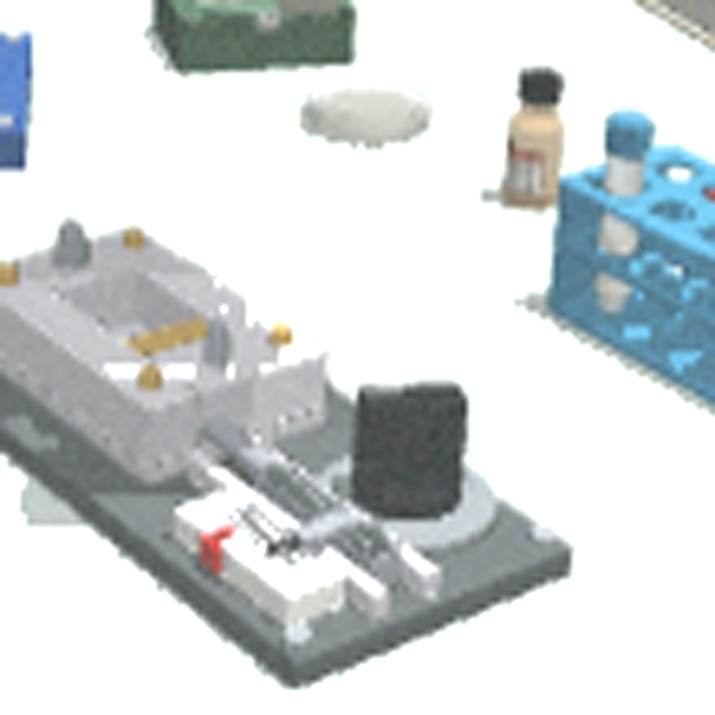

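View pics/a2.png

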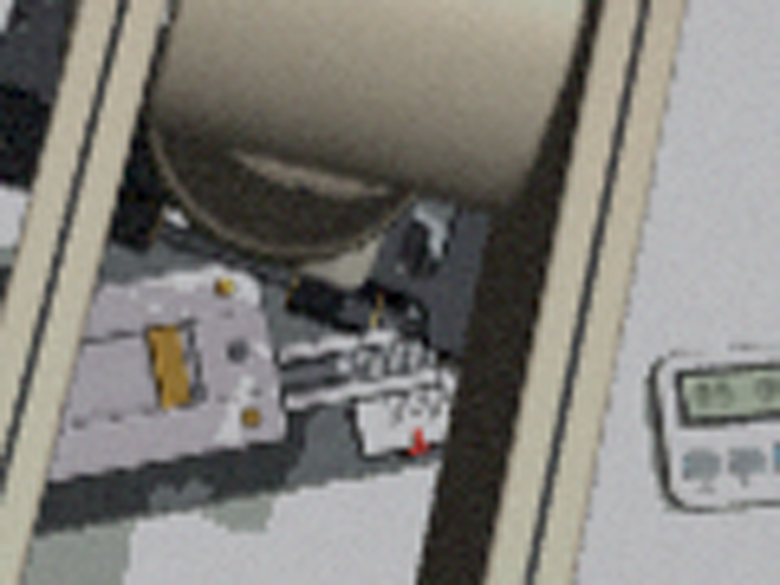

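>>> {"op": "play_rows", "data": {"plan": [{"slide": [0.05, -0.95, -0.6], "roll": 0, "fingers": 0}, {"slide": [0.05, -0.95, -0.6], "roll": 0, "fingers": 0}, {"slide": [0.05, -0.95, -0.6], "roll": 0, "fingers": 0}, {"slide": [0, 0, -0.3], "roll": 0, "fingers": 0}, {"slide": [0, 0, 0], "roll": 0, "fingers": 0}]}}

```text
t: 4.82
tool_pos: [0.5129, -0.148, 0.1011]
orientation: [0.278, 1.555, -0.276]
force: [-0.5, 0.7, 0.4]
opening: 0.0464
```

```bash
python3 look.py scene 290,170,400,280 6.5 a3.png
```

```text
{'t': np.float64(4.875), 'tool_pos': array([ 0.5134, -0.148 ,  0.1018]), 'q': array([-3.7700e-01,  4.1500e-02,  1.8005e+00,  4.0000e-04,  1.3000e+00,
       -1.5954e+00]), 'force': array([ 0.1695, -0.7102,  0.677 ]), 'opening': np.float64(0.0462)}
```

View pics/a3.png

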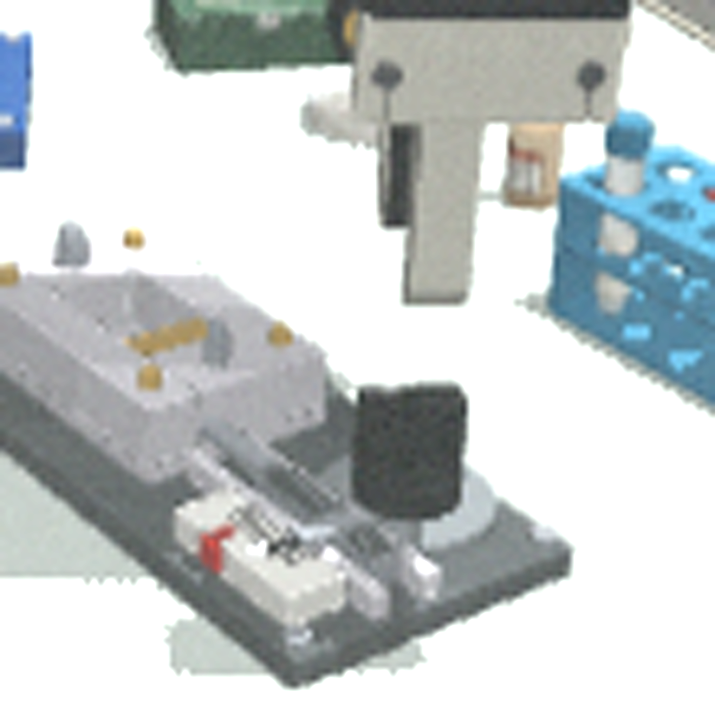

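```bash
python3 - <<'E'
from h import *
q=proj("scene",[[.5134,-.148,.1018],[.5134,-.148,.056],[.514,-.151,.056]]);print((q-[290,170])*6.5)
E
```

```text
[[415.69536935 257.92124477]
 [406.9281112  387.51853434]
 [413.12541919 391.55255564]]
```

>>> {"op": "play_rows", "data": {"plan": [{"slide": [0, -0.05, -0.6], "roll": 0, "fingers": 0}, {"slide": [0, 0, -0.6], "roll": 0, "fingers": 0}, {"slide": [0, 0, -0.6], "roll": 0, "fingers": 0}, {"slide": [0, 0, -0.5], "roll": 0, "fingers": 0}, {"slide": [0, 0, 0], "roll": 0, "fingers": -1}, {"slide": [0, 0, 0], "roll": 0, "fingers": -1}, {"slide": [0, 0, 0], "roll": 0, "fingers": -1}, {"slide": [0, 0, 0], "roll": 0, "fingers": -1}], "squeeze": 15}}

```text
t: 5.88
tool_pos: [0.5149, -0.1492, 0.0335]
orientation: [0.28, 1.55, -0.275]
force: [3.1, 5.4, 0.3]
opening: 0.0143
```

```bash
python3 look.py scene 290,170,400,280 6.5 a4.png
```

```text
{'t': np.float64(5.925), 'tool_pos': array([ 0.5149, -0.1492,  0.0336]), 'q': array([-0.3799,  0.1292,  1.8434,  0.0034,  1.167 , -1.5989]), 'force': array([4.6698, 8.7166, 0.528 ]), 'opening': np.float64(0.0144)}
```

View pics/a4.png

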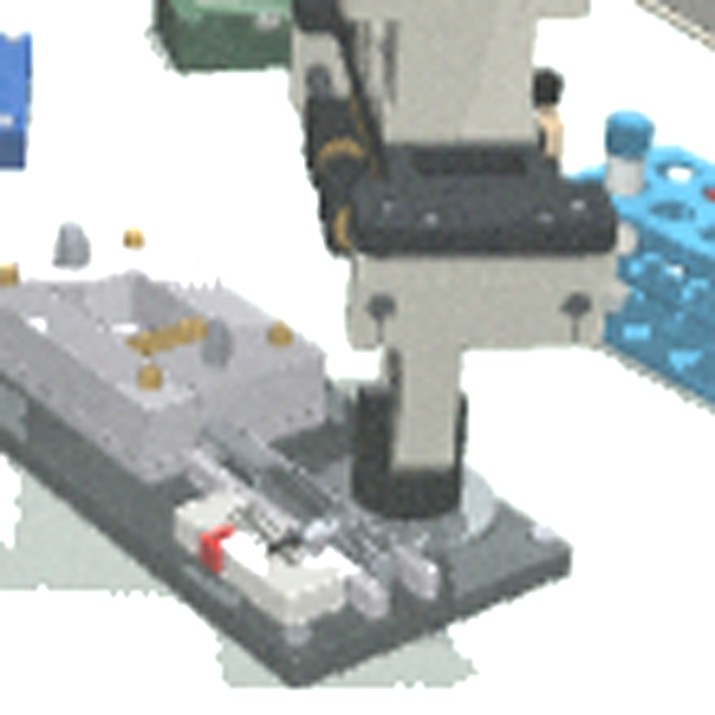

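>>> {"op": "play_rows", "data": {"plan": [{"slide": [0.03, 0.03, 0], "roll": 0, "fingers": -1}, {"slide": [0, 0, 0], "roll": -0.7, "fingers": -1}, {"slide": [0, 0, 0], "roll": -0.7, "fingers": -1}, {"slide": [0, 0, 0], "roll": -0.7, "fingers": -1}, {"slide": [0, 0, 0], "roll": -0.7, "fingers": -1}, {"slide": [0, 0, 0], "roll": -0.7, "fingers": -1}, {"slide": [0, 0, 0], "roll": -0.7, "fingers": -1}, {"slide": [0, 0, 0], "roll": 0, "fingers": -1}], "squeeze": 25}}

```text
t: 6.92
tool_pos: [0.5145, -0.1498, 0.0335]
orientation: [0.734, 1.443, -0.734]
force: [-2.7, 1.6, 5.5]
opening: 0.014
```

```bash
python3 look.py scene 305,230,365,275 13 a5.png
```

```text
{'t': np.float64(6.975), 'tool_pos': array([ 0.5145, -0.1498,  0.0335]), 'q': array([-3.7900e-01,  1.3050e-01,  1.8421e+00, -1.0000e-04,  1.1687e+00,
       -1.0099e+00]), 'force': array([-3.3679,  1.865 ,  6.3788]), 'opening': np.float64(0.0136)}
```

View pics/a5.png

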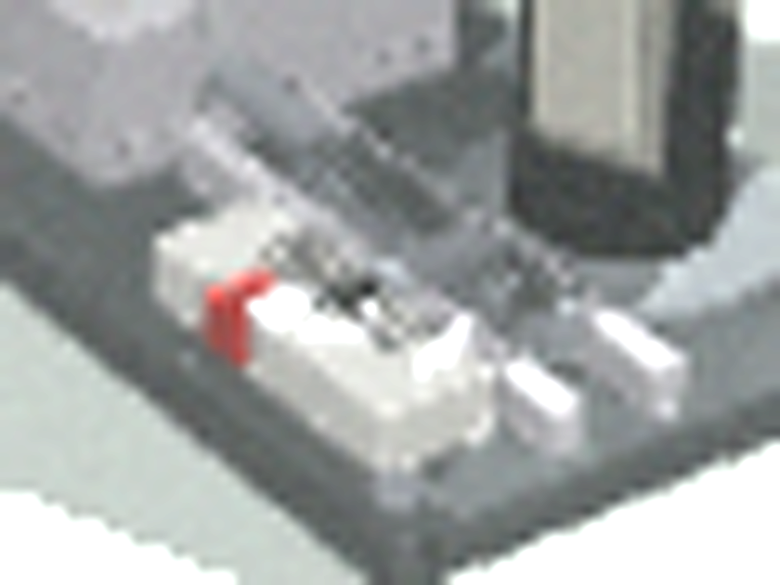

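```bash
cat >> h.py <<'E'
FP=[0.4762,-0.0903,0.2016]
def fx(n,px,z=.026):
    cc,ss=np.cos(FP[2]),np.sin(FP[2]);d=unproj(n,px,z)[:,:2]-FP[:2];return np.round(np.c_[d@[cc,ss],d@[-ss,cc]]*1e3,1)
E
python3 - <<'E'
from h import *
z=np.array([[325,305],[268,275],[340,295],[235,295]])/13+[304.5,229.5]
print(fx("scene",z).tolist())
from scipy.spatial.transform import Rotation as Ro
m=Ro.from_rotvec(robot.read_state()["orientation"]).as_matrix();print(np.degrees(np.arctan2(m[1,1],m[0,1])))
E
```

```text
[[-38.6, -71.4], [-40.9, -59.8], [-35.0, -70.4], [-48.5, -61.6]]
36.14896400182212
```

>>> {"op": "play_rows", "data": {"plan": [{"slide": [0, 0, 0], "roll": -0.7, "fingers": -1}, {"slide": [0, 0, 0], "roll": -0.7, "fingers": -1}, {"slide": [0, 0, 0], "roll": -0.7, "fingers": -1}, {"slide": [0, 0, 0], "roll": -0.7, "fingers": -1}, {"slide": [0, 0, 0], "roll": -0.7, "fingers": -1}, {"slide": [0, 0, 0], "roll": -0.7, "fingers": -1}, {"slide": [0, 0, 0], "roll": -0.7, "fingers": -1}, {"slide": [0, 0, 0], "roll": -0.7, "fingers": -1}, {"slide": [0, 0, 0], "roll": 0, "fingers": -1}, {"slide": [0, 0, 0], "roll": 0, "fingers": -1}]}}

```text
t: 8.22
tool_pos: [0.5133, -0.1501, 0.0335]
orientation: [1.318, 1.135, -1.321]
force: [-9.4, 0.7, 10.5]
opening: 0.0136
```

```bash
python3 look.py scene 310,240,345,268 22 a6.png; python3 look.py top 380,215,412,245 18 a7.png
```

```text
{'t': np.float64(8.275), 'tool_pos': array([ 0.5133, -0.1501,  0.0335]), 'q': array([-3.7950e-01,  1.3010e-01,  1.8426e+00, -1.3000e-03,  1.1708e+00,
       -2.2830e-01]), 'force': array([-8.8231,  0.7559,  9.8198]), 'opening': np.float64(0.0139)}
{'t': np.float64(8.325), 'tool_pos': array([ 0.5133, -0.1501,  0.0335]), 'q': array([-3.7950e-01,  1.3010e-01,  1.8426e+00, -1.2000e-03,  1.1708e+00,
       -2.2830e-01]), 'force': array([-8.753 ,  0.8707, 10.8719]), 'opening': np.float64(0.014)}
```

View pics/a6.png

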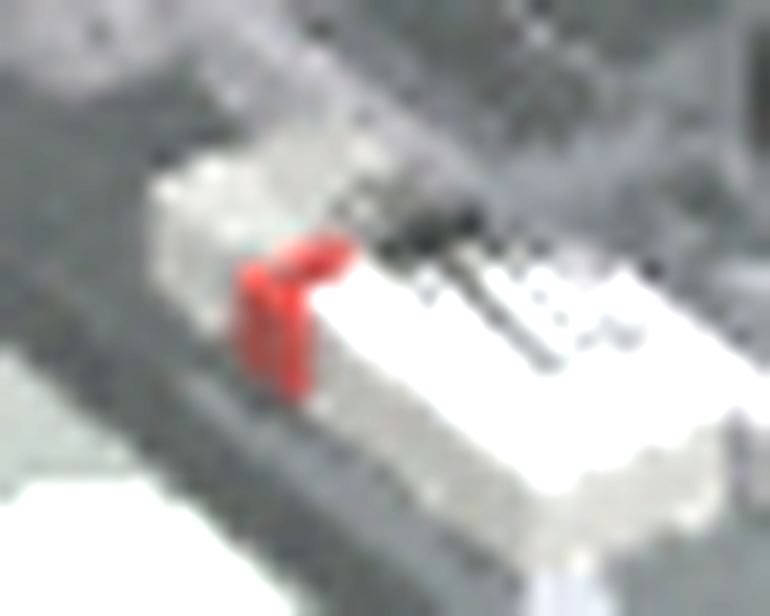

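View pics/a7.png

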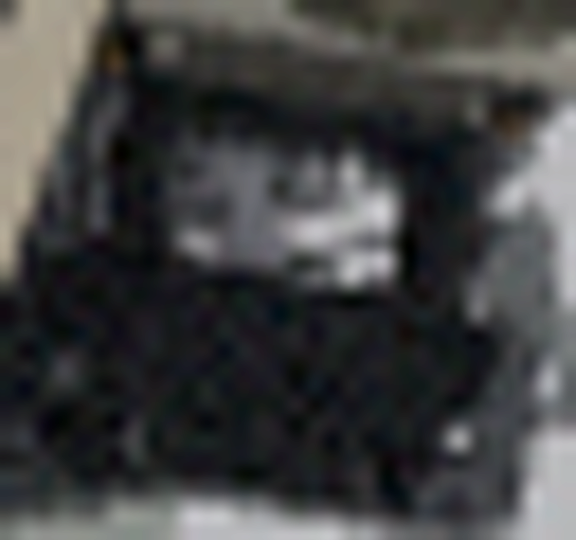

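```bash
python3 - <<'E'
from h import *
z=(np.array([[400,252],[432,235],[468,215],[340,248],[310,262],[285,276]])+.5)/22+[309.5,239.5]
print(fx("scene",z).tolist())
# centroid-based: red and dark masks on scale
im=cv2.imread("pics/raw_a6.png").astype(int)
ys,xs=np.mgrid[240:268,310:345]
c=im[240:268,310:345]
r=(c[...,2]-np.maximum(c[...,0],c[...,1]));
m=r>25
print("red px",[(int(x),int(y),int(v),fx("scene",[[x,y]])[0].tolist()) for x,y,v in zip(xs[m],ys[m],r[m])])
g=c.sum(2)//3
print(g[8:16,14:26])
E
```

```text
[[-37.3, -63.6], [-33.1, -62.9], [-28.3, -62.0], [-41.5, -60.0], [-45.1, -60.4], [-48.4, -61.1]]
red px [(323, 251, 66, [-45.2, -58.5]), (324, 251, 75, [-43.6, -59.6]), (325, 251, 72, [-41.9, -60.7]), (321, 252, 84, [-50.7, -59.3]), (322, 252, 58, [-49.1, -60.4]), (323, 252, 63, [-47.4, -61.4]), (324, 252, 68, [-45.7, -62.5]), (325, 252, 36, [-44.1, -63.6]), (321, 253, 62, [-52.9, -62.2]), (322, 253, 84, [-51.2, -63.3]), (323, 253, 93, [-49.5, -64.4]), (321, 254, 46, [-55.0, -65.1]), (322, 254, 56, [-53.3, -66.2]), (323, 254, 81, [-51.7, -67.3]), (321, 255, 46, [-57.1, -68.1]), (322, 255, 45, [-55.4, -69.1]), (323, 255, 67, [-53.8, -70.2]), (321, 256, 37, [-59.1, -70.9]), (322, 256, 45, [-57.5, -72.0]), (323, 256, 63, [-55.8, -73.1]), (323, 257, 64, [-57.9, -75.9])]
[[130 129  95  95  85 103 100 103 102  99 102 102]
 [132  96 123  86  83  74  78  65  97  96  95  92]
 [118 111  96  90  59  47  50  47  87  85 100  97]
 [ 93  94 121  55  61  51  79 123  73 118  85 122]
 [ 77 127 181 137 103 148  84 102 179 124 179 144]
 [180 184 189 184 180 128 178  93 140 182 141 182]
 [128 188 189 188 188 181 189 178  96 142 182 141]
 [103 136 189 189 189 188 189 189 181 120 141 181]]
```

>>> {"op": "play_rows", "data": {"plan": [{"slide": [0, 0, 0], "roll": -0.7, "fingers": -1}, {"slide": [0, 0, 0], "roll": -0.7, "fingers": -1}, {"slide": [0, 0, 0], "roll": -0.7, "fingers": -1}, {"slide": [0, 0, 0], "roll": 0, "fingers": -1}, {"slide": [0, 0, 0], "roll": 0, "fingers": -1}]}}

```text
t: 8.95
tool_pos: [0.5129, -0.1499, 0.0335]
orientation: [1.526, 0.967, -1.531]
force: [-10.6, 1.5, 12.8]
opening: 0.0137
```

```bash
cat > avg.py <<'E'
import sys
from h import *
n,roi,f,o,k=sys.argv[1],tuple(map(int,sys.argv[2].split(","))),float(sys.argv[3]),sys.argv[4],int(sys.argv[5])
im=np.mean([robot.read_camera(n)[:,:,::-1].astype(np.float32) for _ in range(k)],0)
np.save("pics/"+o+".npy",im);crop(n,im,roi,f,[],"pics/"+o,1.5)
s=robot.read_state();print({k:np.round(s[k],4) for k in("t","tool_pos","orientation","force","opening")})
E
python3 avg.py scene 310,240,345,268 22 b1.png 6
```

```text
{'t': np.float64(9.25), 'tool_pos': array([ 0.5129, -0.1499,  0.0335]), 'orientation': array([ 1.5262,  0.9672, -1.531 ]), 'force': array([-10.9824,   1.0766,  13.4503]), 'opening': np.float64(0.0142)}
```

View pics/b1.png

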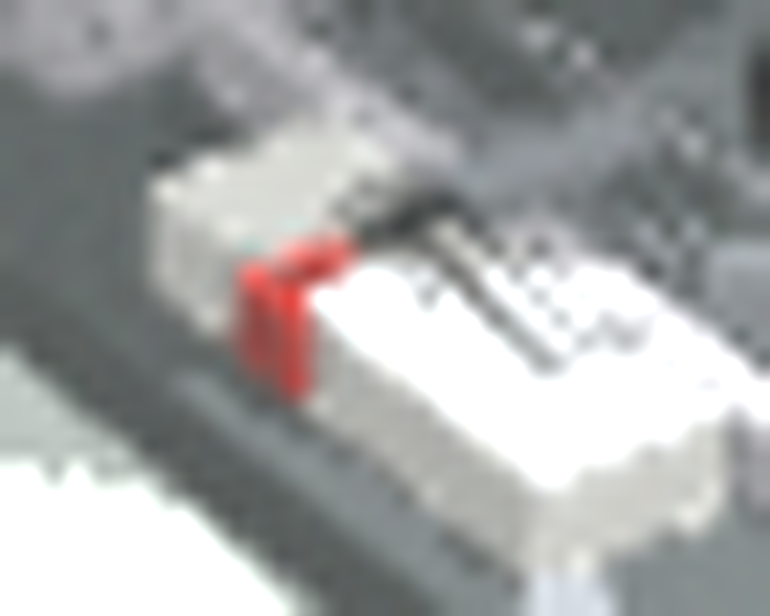

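```bash
python3 - <<'E'
from h import *
z=(np.array([[365,242],[400,222],[435,203],[345,245],[312,262],[280,279]])+.5)/22+[309.5,239.5]
print(fx("scene",z).tolist())
# predicted overlays: line at constant fixture y through candidates
im=np.load("pics/b1.png.npy").astype(np.float32)
G=[([*W(FP,[[-50,y,26]]) ,*W(FP,[[-25,y,26]])],c) for y,c in((-60,(0,255,0)),(-61,(255,255,0)),(-62,(255,0,0)))]
crop("scene",im,(316,244,334,258),42,G,"pics/b2.png",1.5)
E
```

```text
[[-39.0, -60.5], [-34.3, -59.5], [-29.7, -58.7], [-40.8, -59.9], [-45.0, -60.5], [-49.1, -61.2]]
```

View pics/b2.png

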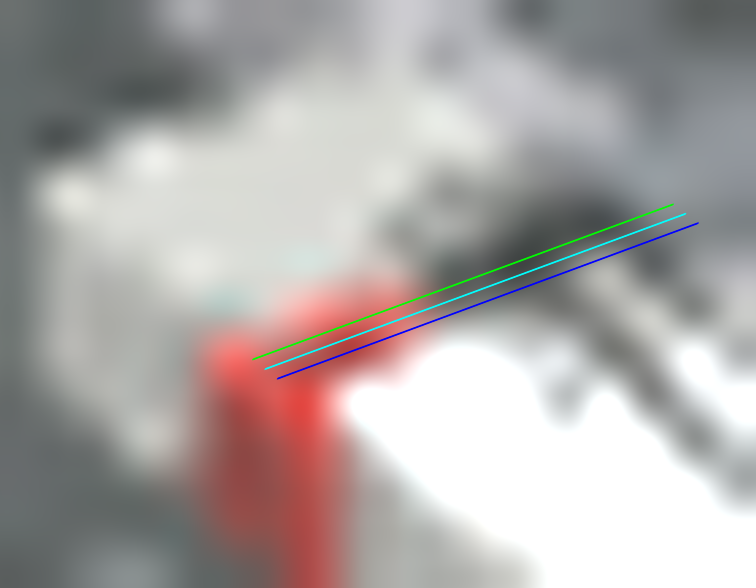

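>>> {"op": "play_rows", "data": {"plan": [{"slide": [0, 0, 0], "roll": 0, "fingers": -0.3}, {"slide": [0, 0, 0], "roll": 0, "fingers": -0.3}, {"slide": [0, 0, 0.4], "roll": 0, "fingers": -0.3}, {"slide": [0, 0, 0.8], "roll": 0, "fingers": -0.3}, {"slide": [0, 0, 1], "roll": 0, "fingers": -0.3}, {"slide": [0, 0, 1], "roll": 0, "fingers": -0.3}, {"slide": [0, 1, 0.5], "roll": 0, "fingers": -0.3}, {"slide": [0, 1, 0], "roll": 0, "fingers": -0.3}, {"slide": [0, 1, 0], "roll": 0, "fingers": -0.3}, {"slide": [0, 1, 0], "roll": 0, "fingers": -0.3}, {"slide": [0, 1, 0], "roll": 0, "fingers": -0.3}, {"slide": [0, 1, 0], "roll": 0, "fingers": -0.3}, {"slide": [0, 1, 0], "roll": 0, "fingers": -0.3}, {"slide": [0, 1, 0], "roll": 0, "fingers": -0.3}, {"slide": [0, 1, 0], "roll": 0, "fingers": -0.3}, {"slide": [0, 1, 0], "roll": 0, "fingers": -0.3}]}}

```text
t: 11.25
tool_pos: [0.5146, 0.1513, 0.1447]
orientation: [1.529, 0.965, -1.527]
force: [0.2, -0.3, -0.1]
opening: 0.0328
```

```bash
python3 avg.py scene 312,240,344,266 24 c1.png 6;python3 avg.py top 380,215,412,245 19 c2.png 6
```

```text
{'t': np.float64(11.55), 'tool_pos': array([0.5145, 0.1496, 0.144 ]), 'orientation': array([ 1.5284,  0.9648, -1.528 ]), 'force': array([0.7159, 0.5333, 0.3285]), 'opening': np.float64(0.0324)}
{'t': np.float64(11.85), 'tool_pos': array([0.5144, 0.1497, 0.1436]), 'orientation': array([ 1.5287,  0.9649, -1.5288]), 'force': array([ 0.6608,  0.059 , -0.9453]), 'opening': np.float64(0.0323)}
```

View pics/c1.png

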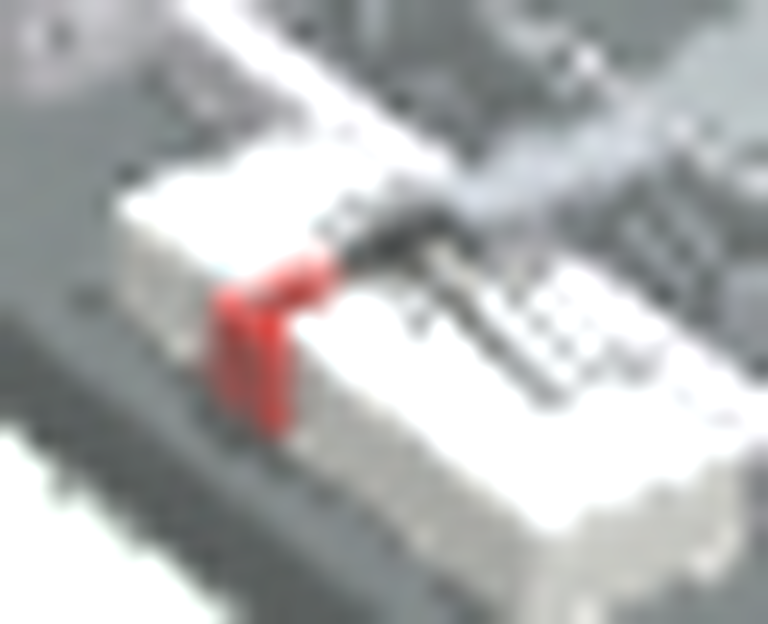

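View pics/c2.png

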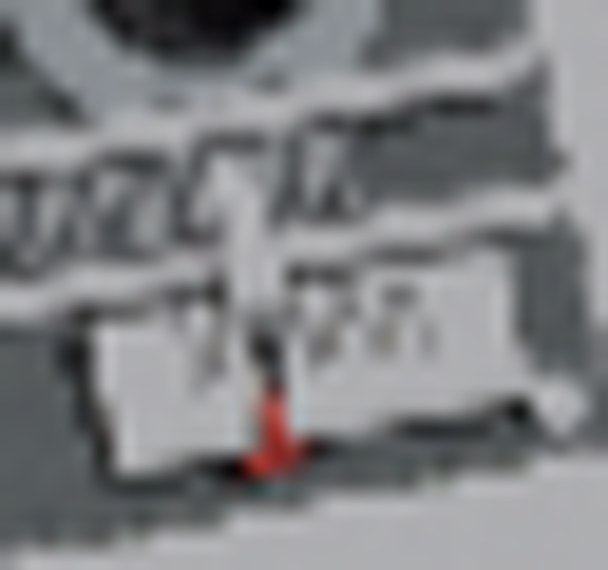

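```bash
python3 - <<'E'
from h import *
im=np.load("pics/c2.png.npy")
print("rows 225..241, cols 388..400; gray / redness")
for y in range(229,241): print(y,[int(im[y,x].mean()) for x in range(388,401)],[int(im[y,x,2]-im[y,x,:2].mean()) for x in range(388,401)])
for y in range(234,240):
    r=np.clip(im[y,388:401,2]-im[y,388:401,:2].mean(1)-6,0,None)
    if r.sum()>10: c=(r*np.arange(388,401)).sum()/r.sum();print("red",y,round(c,2),fx("top",[[c,y]])[0])
for y in range(231,236):
    g=np.clip(105-im[y,391:398].mean(1),0,None)
    if g.sum()>5: c=(g*np.arange(391,398)).sum()/g.sum();print("dark",y,round(c,2),fx("top",[[c,y]])[0])
E
```

```text
rows 225..241, cols 388..400; gray / redness
229 [108, 106, 102, 72, 116, 116, 116, 50, 62, 52, 73, 105, 109] [-1, -1, -1, 0, -1, 0, -1, 0, 0, 0, 0, -1, 0]
230 [76, 55, 61, 40, 111, 111, 110, 87, 117, 95, 90, 116, 80] [-1, -1, -1, 0, -1, -1, 0, 0, -1, -1, 0, -1, -1]
231 [94, 81, 116, 76, 94, 83, 84, 77, 112, 94, 80, 111, 94] [-1, -1, 0, 0, 0, -1, 0, -1, -1, 0, 0, -1, 0]
232 [116, 100, 111, 86, 101, 56, 67, 95, 91, 83, 116, 95, 86] [-1, 0, -1, 0, -1, 0, -1, -1, -1, 1, -1, -1, 1]
233 [117, 115, 95, 83, 115, 41, 39, 115, 79, 82, 116, 101, 94] [-1, -1, 0, 1, -1, 0, 0, -1, 0, 0, -1, -1, 0]
234 [116, 116, 95, 81, 116, 83, 49, 117, 101, 116, 115, 116, 116] [0, 0, -1, 0, -1, 2, 0, -2, -1, -1, -1, 0, -1]
235 [116, 116, 100, 116, 117, 102, 46, 116, 118, 117, 116, 117, 116] [-1, -1, -1, 0, -1, 7, 21, -2, -1, -1, -1, -1, 0]
236 [117, 115, 116, 117, 117, 90, 73, 116, 117, 116, 116, 113, 107] [-1, 0, -1, 0, -1, 19, 60, -1, -1, 0, -1, -1, 0]
237 [117, 116, 116, 116, 116, 79, 59, 107, 103, 104, 106, 92, 68] [-2, -1, -1, -1, -1, 9, 72, 5, 0, -1, -1, -1, 0]
238 [114, 109, 105, 105, 104, 73, 47, 59, 28, 39, 57, 57, 59] [-1, 0, -1, 0, 0, 19, 67, 46, 13, -1, -2, -3, -3]
239 [89, 68, 42, 26, 15, 53, 52, 45, 46, 55, 54, 57, 59] [-1, 0, 0, 0, 13, 71, 56, 30, 0, -3, -3, -3, -3]
240 [39, 41, 58, 39, 31, 35, 60, 56, 63, 67, 63, 66, 70] [-2, -2, -3, -2, 4, -2, -3, -2, -2, -1, -1, -2, -2]
red 235 393.93 [-39.9 -62.2]
red 236 393.8 [-42.5 -61.3]
red 237 393.95 [-45.1 -61.2]
red 238 394.33 [-47.9 -61.6]
red 239 393.62 [-50.2 -59.2]
dark 231 393.44 [-29.3 -63.1]
dark 232 393.94 [-32.1 -63.9]
dark 233 393.95 [-34.7 -63.3]
dark 234 393.2 [-37.  -60.8]
dark 235 393.96 [-39.9 -62.3]
```

>>> {"op": "play_rows", "data": {"plan": [{"slide": [-0.05, -1, 0], "roll": 0, "fingers": -0.3}, {"slide": [0, -1, 0], "roll": 0, "fingers": -0.3}, {"slide": [0, -1, 0], "roll": 0, "fingers": -0.3}, {"slide": [0, -1, 0], "roll": 0, "fingers": -0.3}, {"slide": [0, -1, 0], "roll": 0, "fingers": -0.3}, {"slide": [0, -1, 0], "roll": 0, "fingers": -0.3}, {"slide": [0, -1, 0], "roll": 0, "fingers": -0.3}, {"slide": [0, -1, 0], "roll": 0, "fingers": -0.3}, {"slide": [0, -1, 0], "roll": 0, "fingers": -0.3}, {"slide": [0, -1, -0.7], "roll": 0, "fingers": -0.3}, {"slide": [0, 0, -0.9], "roll": 0, "fingers": -0.3}, {"slide": [0, 0, 0], "roll": 0, "fingers": -0.3}]}}

```text
t: 13.35
tool_pos: [0.5107, -0.1495, 0.0933]
orientation: [1.527, 0.969, -1.533]
force: [-0.4, 0.2, -1.3]
opening: 0.0328
```

>>> {"op": "play_rows", "data": {"plan": [{"slide": [0.03, 0, -0.6], "roll": 0, "fingers": -0.3}, {"slide": [0, 0, -0.7], "roll": 0, "fingers": -0.3}, {"slide": [0, 0, -0.7], "roll": 0, "fingers": -0.3}, {"slide": [0, 0, 0], "roll": 0, "fingers": -0.3}, {"slide": [0, 0, 0], "roll": 0, "fingers": -1}, {"slide": [0, 0, 0], "roll": 0, "fingers": -1}, {"slide": [0, 0, 0], "roll": 0, "fingers": -1}, {"slide": [0, 0, 0], "roll": 0, "fingers": -1}]}}

```text
t: 14.35
tool_pos: [0.5133, -0.1493, 0.0367]
orientation: [1.528, 0.967, -1.529]
force: [-7.2, 2.8, 8.8]
opening: 0.0135
```

```bash
cat > yaw.py <<'E'
from h import *
from scipy.spatial.transform import Rotation as Ro
s=robot.read_state()
m=Ro.from_rotvec(s["orientation"]).as_matrix();print(s["t"],s["tool_pos"].round(4),np.degrees(np.arctan2(m[1,1],m[0,1])).round(2),s["force"].round(1),s["opening"])
E
python3 yaw.py; python3 -c "
import numpy as np
from scipy.spatial.transform import Rotation as Ro
for v in([1.5262,.9672,-1.531],[.28,1.55,-.275]):
  m=Ro.from_rotvec(v).as_matrix();print(np.degrees(np.arctan2(m[1,1],m[0,1])))"
```

```text
14.35 [ 0.5133 -0.1493  0.0367] -25.42 [-7.2  2.8  8.8] 0.013473159989397951
-25.432976172012513
69.72903133634412
```

>>> {"op": "play_rows", "data": {"plan": [{"slide": [0, 0, 0], "roll": -0.35, "fingers": -1}, {"slide": [0, 0, 0], "roll": -0.3, "fingers": -1}, {"slide": [0, 0, 0], "roll": 0, "fingers": -1}, {"slide": [0, 0, 0], "roll": 0, "fingers": -1}, {"slide": [0, 0, 0], "roll": 0, "fingers": -0.3}, {"slide": [0, 0, 0], "roll": 0, "fingers": -0.3}, {"slide": [0, 0, 0.5], "roll": 0, "fingers": -0.3}, {"slide": [0, 0, 0.8], "roll": 0, "fingers": -0.3}, {"slide": [0, 0, 1], "roll": 0, "fingers": -0.3}, {"slide": [0, 0, 1], "roll": 0, "fingers": -0.3}, {"slide": [0, 1, 0.5], "roll": 0, "fingers": -0.3}, {"slide": [0, 1, 0], "roll": 0, "fingers": -0.3}, {"slide": [0, 1, 0], "roll": 0, "fingers": -0.3}, {"slide": [0, 1, 0], "roll": 0, "fingers": -0.3}, {"slide": [0, 1, 0], "roll": 0, "fingers": -0.3}, {"slide": [0, 1, 0], "roll": 0, "fingers": -0.3}, {"slide": [0, 1, 0], "roll": 0, "fingers": -0.3}, {"slide": [0, 1, 0], "roll": 0, "fingers": -0.3}, {"slide": [0, 1, 0], "roll": 0, "fingers": -0.3}, {"slide": [0, 1, 0], "roll": 0, "fingers": -0.3}]}}

```text
t: 16.85
tool_pos: [0.5141, 0.1513, 0.1511]
orientation: [1.592, 0.906, -1.59]
force: [0.3, -0.6, -0.6]
opening: 0.0325
```

```bash
python3 yaw.py; python3 avg.py scene 312,240,344,266 24 d1.png 6;python3 avg.py top 380,215,412,245 19 d2.png 6
python3 - <<'E'
from h import *
for f in("c2","d2"):
  im=np.load(f"pics/{f}.png.npy")
  for y in range(231,239): print(y,[int(im[y,x].mean()) for x in range(389,399)],[int(im[y,x,2]-im[y,x,:2].mean()) for x in range(391,398)])
E
```

```text
16.85 [0.5141 0.1513 0.1511] -30.63 [ 0.3 -0.6 -0.6] 0.03250292619128035
{'t': np.float64(17.15), 'tool_pos': array([0.514 , 0.1496, 0.1502]), 'orientation': array([ 1.5915,  0.9062, -1.5908]), 'force': array([0.4952, 0.6328, 0.3796]), 'opening': np.float64(0.0324)}
{'t': np.float64(17.45), 'tool_pos': array([0.5138, 0.1498, 0.1497]), 'orientation': array([ 1.5916,  0.9064, -1.5916]), 'force': array([ 0.0268,  0.1201, -0.9605]), 'opening': np.float64(0.0327)}
231 [81, 116, 76, 94, 83, 84, 77, 112, 94, 80] [0, 0, -1, 0, -1, -1, 0]
232 [100, 111, 86, 101, 56, 67, 95, 91, 83, 116] [0, -1, 0, -1, -1, -1, 1]
233 [115, 95, 83, 115, 41, 39, 115, 79, 82, 116] [1, -1, 0, 0, -1, 0, 0]
234 [116, 95, 81, 116, 83, 49, 117, 101, 116, 115] [0, -1, 2, 0, -2, -1, -1]
235 [116, 100, 116, 117, 102, 46, 116, 118, 117, 116] [0, -1, 7, 21, -2, -1, -1]
236 [115, 116, 117, 117, 90, 73, 116, 117, 116, 116] [0, -1, 19, 60, -1, -1, 0]
237 [116, 116, 116, 116, 79, 59, 107, 103, 104, 106] [-1, -1, 9, 72, 5, 0, -1]
238 [109, 105, 105, 104, 73, 47, 59, 28, 39, 57] [0, 0, 19, 67, 46, 13, -1]
231 [79, 116, 55, 112, 81, 101, 77, 112, 95, 79] [0, -1, -1, 0, 0, -1, 0]
232 [101, 112, 86, 100, 29, 106, 95, 91, 83, 115] [0, -1, -1, -1, -1, -1, 1]
233 [116, 96, 83, 115, 35, 57, 116, 80, 83, 115] [1, 0, 0, 0, -1, -1, 0]
234 [116, 95, 80, 115, 61, 75, 116, 101, 117, 116] [-1, -1, 1, -1, -1, -1, -1]
235 [115, 102, 116, 116, 65, 76, 117, 117, 115, 115] [-1, -1, 8, 12, -1, -1, -1]
236 [116, 117, 116, 116, 91, 73, 116, 117, 116, 116] [-1, -1, 19, 59, -1, -1, -1]
237 [116, 116, 117, 116, 79, 60, 109, 104, 105, 107] [-1, -1, 8, 72, 5, 0, -1]
238 [109, 105, 104, 105, 74, 48, 60, 29, 39, 58] [0, 0, 19, 67, 45, 11, -2]
```

View pics/d1.png

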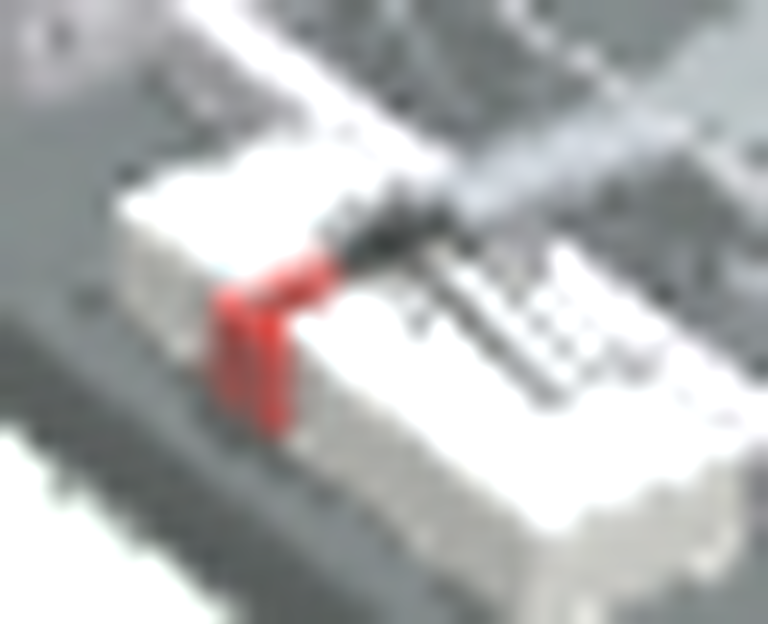

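View pics/d2.png

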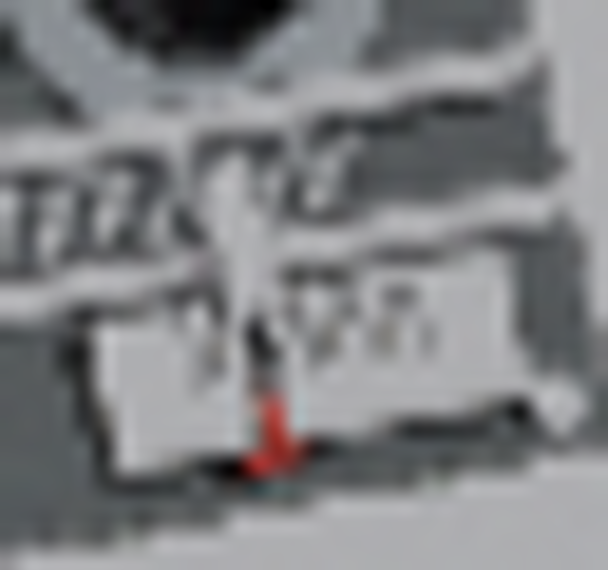

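>>> {"op": "play_rows", "data": {"plan": [{"slide": [-0.3, 0.87, -0.3], "roll": 0.35, "fingers": 0.1}, {"slide": [-0.3, 0.87, -0.4], "roll": 0.35, "fingers": 0.1}, {"slide": [-0.3, 0.87, -0.5], "roll": 0.37, "fingers": 0.1}, {"slide": [0, 0, -0.6], "roll": 0, "fingers": 0.1}, {"slide": [0, 0, 0], "roll": 0, "fingers": 0.1}]}}

```text
t: 18.08
tool_pos: [0.4855, 0.2275, 0.0937]
orientation: [1.484, 1.002, -1.491]
force: [-0.6, 0.3, 0.4]
opening: 0.0515
```

```bash
python3 yaw.py; python3 avg.py scene 245,130,325,210 8 e1.png 2
```

```text
18.075 [0.4855 0.2275 0.0937] -22.11 [-0.6  0.3  0.4] 0.05152487051925651
{'t': np.float64(18.175), 'tool_pos': array([0.487 , 0.2277, 0.0957]), 'orientation': array([ 1.4875,  1.0007, -1.4883]), 'force': array([-0.4585,  0.995 , -0.3351]), 'opening': np.float64(0.0513)}
```

View pics/e1.png

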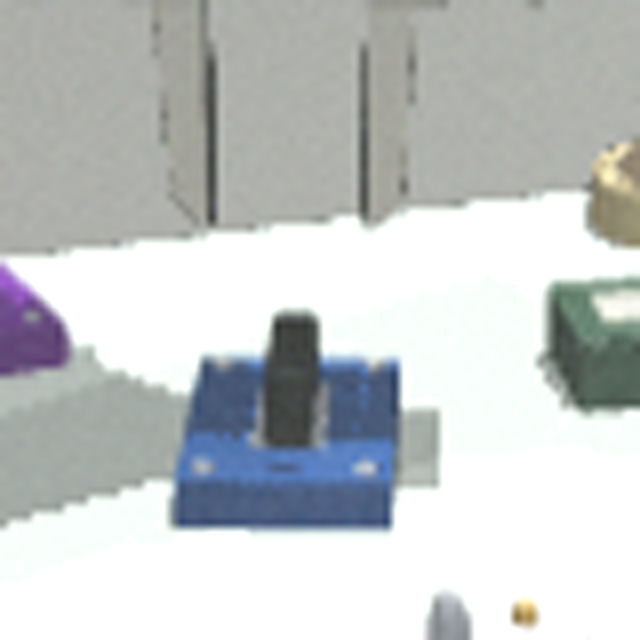

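>>> {"op": "play_rows", "data": {"plan": [{"slide": [0, 0.03, -0.7], "roll": 0, "fingers": 0.1}, {"slide": [0, 0, -0.7], "roll": 0, "fingers": 0.1}, {"slide": [0, 0, -0.6], "roll": 0, "fingers": 0.1}, {"slide": [0, 0, -0.35], "roll": 0, "fingers": 0.1}, {"slide": [0, 0, 0], "roll": 0, "fingers": 0.1}, {"slide": [0, 0, 0], "roll": 0, "fingers": -1}, {"slide": [0, 0, 0], "roll": 0, "fingers": -1}, {"slide": [0, 0, 0], "roll": 0, "fingers": -1}, {"slide": [0, 0, 0], "roll": 0, "fingers": -1}, {"slide": [0, 0, 0], "roll": 0, "fingers": -1}], "squeeze": 45}}

```text
t: 19.42
tool_pos: [0.4868, 0.2296, 0.0254]
orientation: [1.487, 1.002, -1.487]
force: [-0.9, 0.9, 2.1]
opening: 0.0157
```

```bash
python3 yaw.py; python3 avg.py scene 245,130,325,210 8 e2.png 1
```

```text
19.425 [0.4868 0.2296 0.0254] -22.07 [-0.9  0.9  2.1] 0.015656053998735715
{'t': np.float64(19.475), 'tool_pos': array([0.4868, 0.2296, 0.0254]), 'orientation': array([ 1.4873,  1.0017, -1.4867]), 'force': array([-0.5802,  0.1777,  2.3218]), 'opening': np.float64(0.0159)}
```

View pics/e2.png

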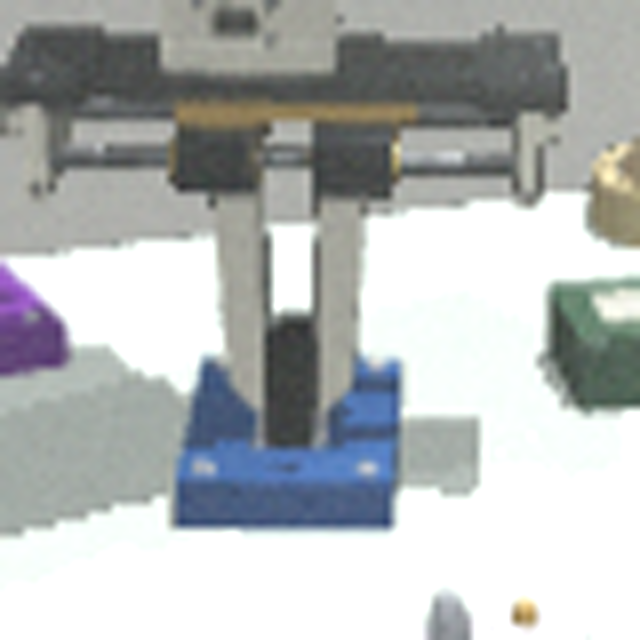

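>>> {"op": "play_rows", "data": {"plan": [{"slide": [0, 0, 0.4], "roll": 0, "fingers": -1}, {"slide": [0, 0, 0.8], "roll": 0, "fingers": -1}, {"slide": [0, 0, 0.9], "roll": 0, "fingers": -1}, {"slide": [0, 0, 0.9], "roll": 0, "fingers": -1}, {"slide": [-0.07, -0.9, 0], "roll": 0.42, "fingers": -1}, {"slide": [-0.07, -0.9, 0], "roll": 0.42, "fingers": -1}, {"slide": [-0.07, -0.9, 0], "roll": 0.42, "fingers": -1}, {"slide": [-0.07, -0.9, 0], "roll": 0.42, "fingers": -1}, {"slide": [-0.07, -0.9, 0], "roll": 0.42, "fingers": -1}, {"slide": [-0.07, -0.9, 0], "roll": 0.42, "fingers": -1}, {"slide": [-0.07, -0.9, 0], "roll": 0.42, "fingers": -1}, {"slide": [-0.07, -0.9, 0], "roll": 0.42, "fingers": -1}, {"slide": [-0.07, -0.9, 0], "roll": 0.42, "fingers": -1}, {"slide": [-0.07, -0.9, 0], "roll": 0.42, "fingers": -1}, {"slide": [0, 0, 0], "roll": 0, "fingers": -1}, {"slide": [0, 0, 0], "roll": 0, "fingers": -1}]}}

```text
t: 21.48
tool_pos: [0.4657, -0.0402, 0.1153]
orientation: [1.061, 1.297, -1.06]
force: [-0.3, 0.3, -2.7]
opening: 0.0154
```

```bash
python3 yaw.py; python3 avg.py scene 265,150,385,260 6.5 g1.png 3;  python3 avg.py top 300,170,430,270 6 g2.png 3; python3 yaw.py
```

```text
21.475 [ 0.4657 -0.0402  0.1153] 11.45 [-0.3  0.3 -2.7] 0.015386682091553009
{'t': np.float64(21.625), 'tool_pos': array([ 0.4657, -0.0398,  0.1152]), 'orientation': array([ 1.0594,  1.2981, -1.0592]), 'force': array([ 0.3414, -0.7094, -2.1325]), 'opening': np.float64(0.0155)}
{'t': np.float64(21.775), 'tool_pos': array([ 0.4658, -0.04  ,  0.1151]), 'orientation': array([ 1.0592,  1.2981, -1.0591]), 'force': array([ 0.1026, -0.0148, -2.8675]), 'opening': np.float64(0.0156)}
21.775 [ 0.4658 -0.04    0.1151] 11.57 [ 0.1 -0.  -2.9] 0.01562744186959684
```

View pics/g1.png

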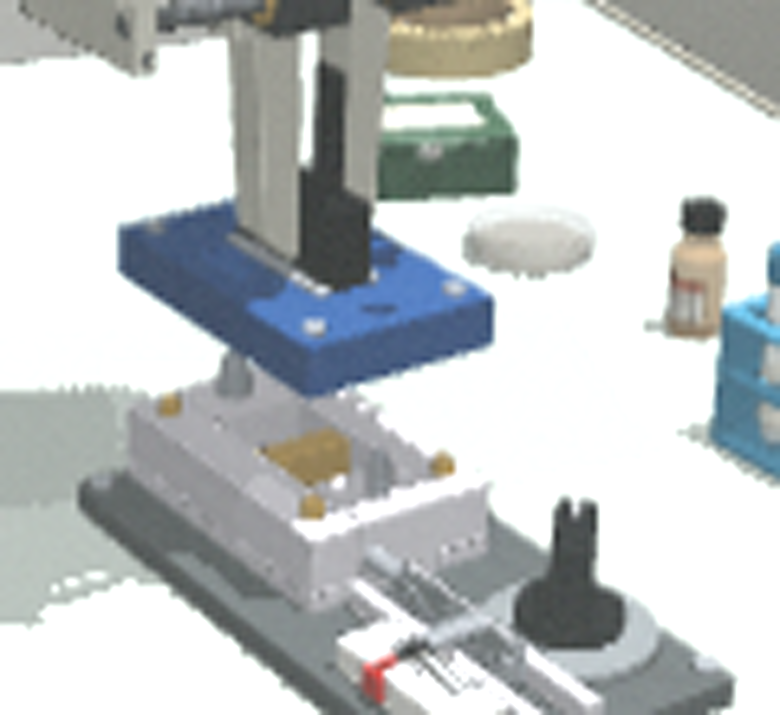

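View pics/g2.png

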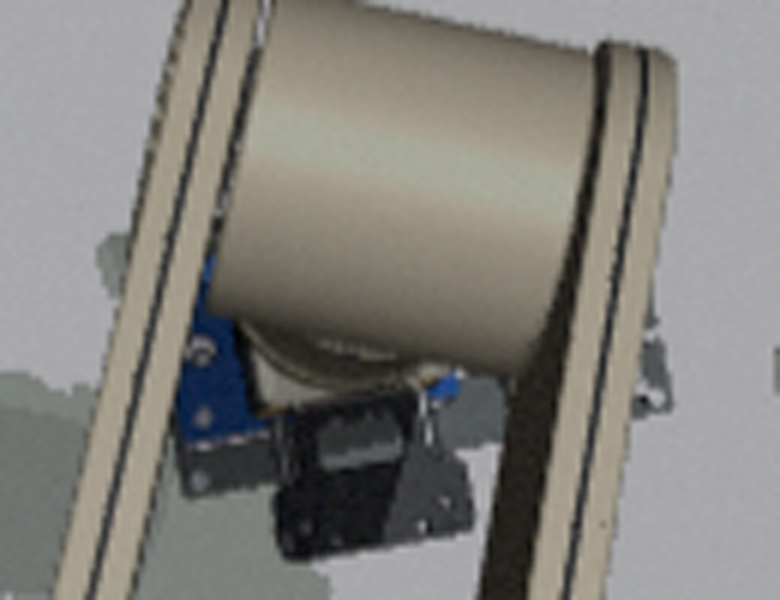

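```bash
python3 - <<'E'
from h import *
im=np.load("pics/g1.png.npy");G=(0,255,0)
p=[.4656,-.0406,.2016,.0897]
crop("scene",im,(265,150,385,260),6.5,[(W(FP,k),G) for k in FIX]+[(W(p,k),(0,255,255)) for k in COV+[box(0,0,74,116,0)]],"pics/g3.png",1.5)
E
```

```text
(no output)
```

View pics/g3.png

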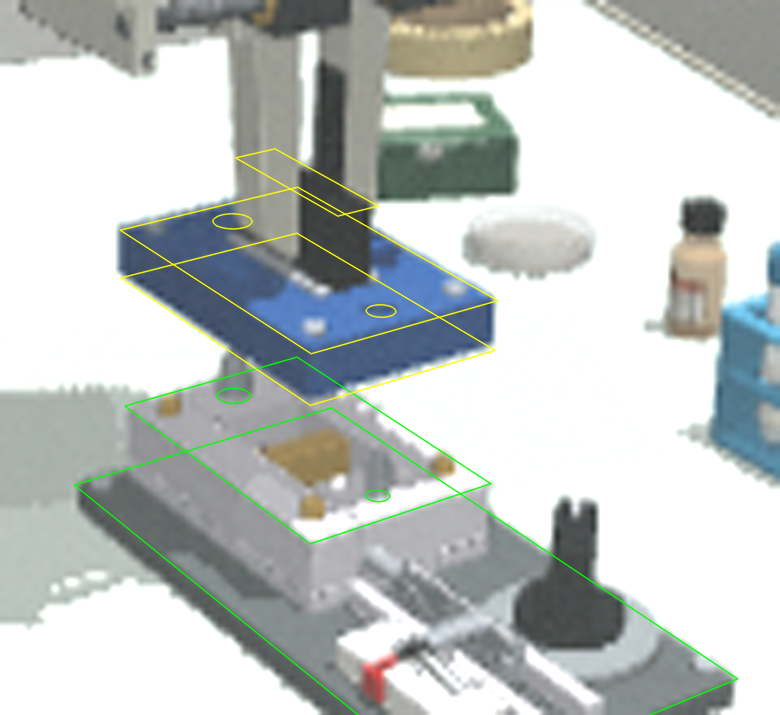

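```bash
python3 - <<'E'
from h import *
im=np.load("pics/g1.png.npy")
crop("scene",im,(280,175,345,212),12,[],"pics/g4.png",1.5)
crop("scene",im,(280,202,345,246),12,[],"pics/g5.png",1.2)
E
```

```text
(no output)
```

View pics/g4.png

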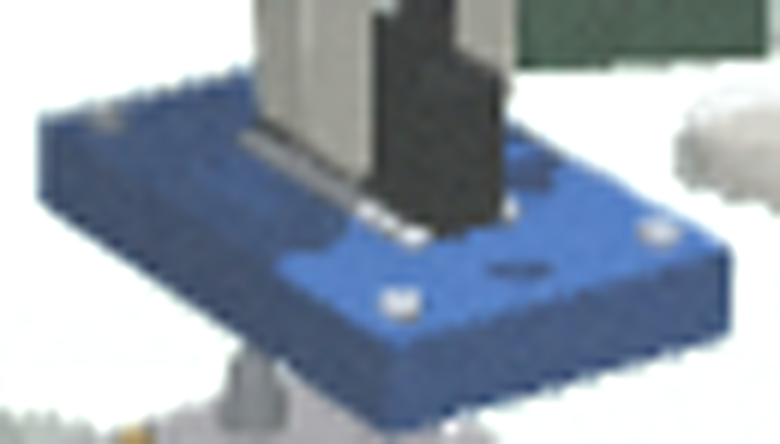

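View pics/g5.png

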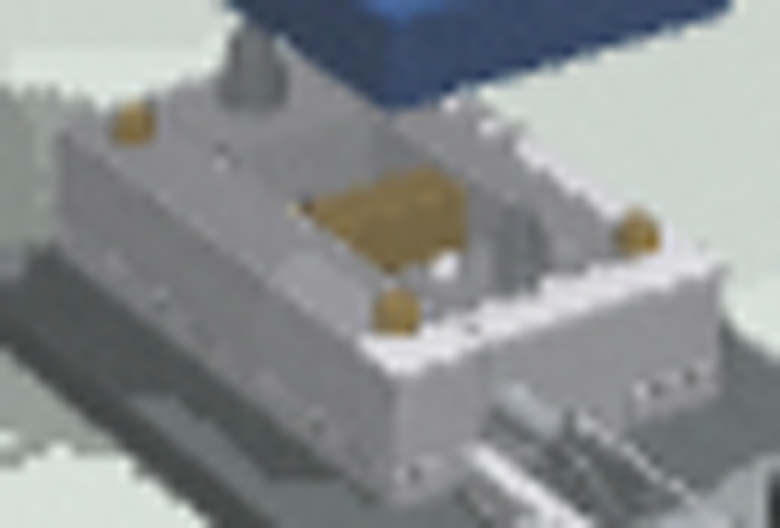

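```bash
python3 - <<'E'
from h import *
c=(np.array([[395,430],[728,338],[40,198],[730,250],[40,120],[405,350]])+.5)/12-.5+[280,175]
C=[[-37,-58,0],[37,-58,0],[-37,58,0],[37,-58,18],[-37,58,18],[-37,-58,18]]
f=(np.array([[62,140],[400,378],[718,275],[395,500],[62,235]])+.5)/12-.5+[280,202]
F=[[-37,108,40],[-37,-8,40],[37,-8,40],[-37,-8,12],[-37,108,12]]
rc=least_squares(lambda p:(proj("scene",W(p,C))-c).ravel(),[.4656,-.0406,.2016,.0897],x_scale=[.01,.01,.1,.01])
rc2=least_squares(lambda p:(proj("scene",W([*p,.0897],C))-c).ravel(),[.4656,-.0406,.2016],x_scale=[.01,.01,.1])
rf=least_squares(lambda p:(proj("scene",W(p,F))-f).ravel(),[.4762,-.0903,.2016,0],x_scale=[.01,.01,.1,.01])
rf2=least_squares(lambda p:(proj("scene",W(p,F))-f).ravel(),[.4762,-.0903,.2016],x_scale=[.01,.01,.1])
for r in(rc,rc2,rf,rf2): print(r.x.round(4),r.cost.round(3), r.fun.round(1))
for r in (rf,rf2): print("seat",W(r.x,[[0,50,40]]))
E
```

```text
[ 0.4697 -0.0298  0.2174  0.086 ] 1.057 [ 0.1  0.6  0.  -0.3  0.2  0.8  0.3 -0.5  0.1  0.  -0.6 -0.6]
[ 0.4667 -0.037   0.2132] 1.222 [-0.   0.7  0.3 -0.2  0.   0.7  0.5 -0.5 -0.1 -0.2 -0.7 -0.6]
[ 0.4886 -0.0635  0.2061 -0.0157] 2.121 [ 0.2 -0.9 -0.3 -0.4 -0.1 -0.7 -0.1  0.5  0.3  1.5]
[ 0.4774 -0.0895  0.1912] 3.546 [-0.3 -1.6 -0.4 -0.2  1.1 -0.7 -0.2  1.1 -0.1  1.1]
seat [[ 0.47841391 -0.01455331  0.02427992]]
seat [[ 0.46791594 -0.04038903  0.04      ]]
```

>>> {"op": "play_rows", "data": {"plan": [{"slide": [0.02, -0.03, -0.5], "roll": 0, "fingers": -1}, {"slide": [0, 0, -0.4], "roll": 0, "fingers": -1}, {"slide": [0, 0, 0], "roll": 0, "fingers": -1}]}}

```text
t: 22.15
tool_pos: [0.4647, -0.0411, 0.086]
orientation: [1.059, 1.301, -1.062]
force: [-0.1, -0.6, -1.8]
opening: 0.0157
```

```bash
python3 yaw.py; python3 avg.py scene 275,175,345,240 11 i1.png 3
```

```text
22.15 [ 0.4647 -0.0411  0.086 ] 11.53 [-0.1 -0.6 -1.8] 0.015655665038203516
{'t': np.float64(22.3), 'tool_pos': array([ 0.4664, -0.0415,  0.0882]), 'orientation': array([ 1.0597,  1.2977, -1.0598]), 'force': array([ 0.477 ,  0.3399, -2.3933]), 'opening': np.float64(0.0158)}
```

View pics/i1.png

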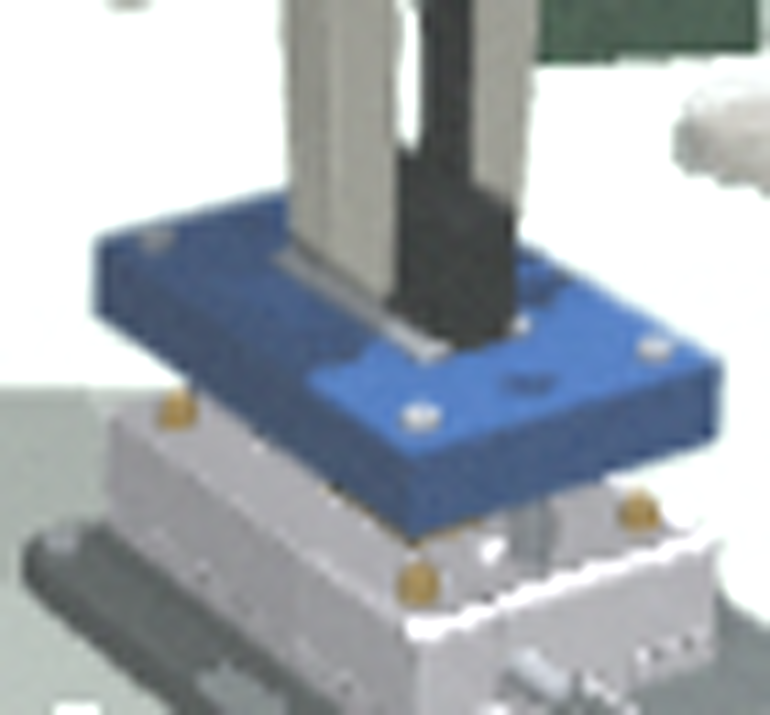

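```bash
python3 - <<'E'
from h import *
p=[.4662,-.0413,.2016]
z0=.0875-.0254
for nm,c in(("left",(-37,58)),("front",(-37,-58)),("right",(37,-58))):
    a=proj("scene",W(p,[[*c,z0*1e3],[*c,40],[*c,z0*1e3+18]]))
    print(nm,((a-[275,175]+.5)*11-.5).round(0).tolist())
J=proj("scene",W(p,[[0,0,40],[10,0,40],[0,10,40]]));print((J[1:]-J[0])*1.1)
E
```

```text
left [[100.0, 317.0], [101.0, 412.0], [98.0, 238.0]]
front [[416.0, 543.0], [414.0, 645.0], [418.0, 458.0]]
right [[725.0, 444.0], [720.0, 543.0], [730.0, 363.0]]
[[ 4.01078244 -1.23002989]
 [-2.73981798 -1.90481158]]
```

>>> {"op": "play_rows", "data": {"plan": [{"slide": [0, 0, -0.1], "roll": 0, "fingers": -1}, {"slide": [0, 0, -0.1], "roll": 0, "fingers": -1}, {"slide": [0, 0, -0.1], "roll": 0, "fingers": -1}, {"slide": [0, 0, 0], "roll": 0, "fingers": -1}]}}

```text
t: 22.8
tool_pos: [0.466, -0.0414, 0.0788]
orientation: [1.06, 1.298, -1.06]
force: [-0.7, -0.0, -2.7]
opening: 0.0156
```

```bash
python3 yaw.py
```

```text
22.8 [ 0.466  -0.0414  0.0788] 11.53 [-0.7 -0.  -2.7] 0.015648869902208016
```

>>> {"op": "play_rows", "data": {"plan": [{"slide": [0, 0, -0.1], "roll": 0, "fingers": -1}, {"slide": [0, 0, -0.1], "roll": 0, "fingers": -1}, {"slide": [0, 0, 0], "roll": 0, "fingers": -1}]}}

```text
t: 23.18
tool_pos: [0.4662, -0.0414, 0.0728]
orientation: [1.06, 1.298, -1.06]
force: [-0.6, -0.0, -2.2]
opening: 0.0157
```

```bash
python3 yaw.py;python3 avg.py scene 275,175,345,240 11 j1.png 1
```

```text
23.175 [ 0.4662 -0.0414  0.0728] 11.53 [-0.6 -0.  -2.2] 0.015670061776423293
{'t': np.float64(23.225), 'tool_pos': array([ 0.4662, -0.0414,  0.073 ]), 'orientation': array([ 1.0596,  1.2979, -1.0598]), 'force': array([-0.5345, -0.1126, -3.0024]), 'opening': np.float64(0.0157)}
```

View pics/j1.png

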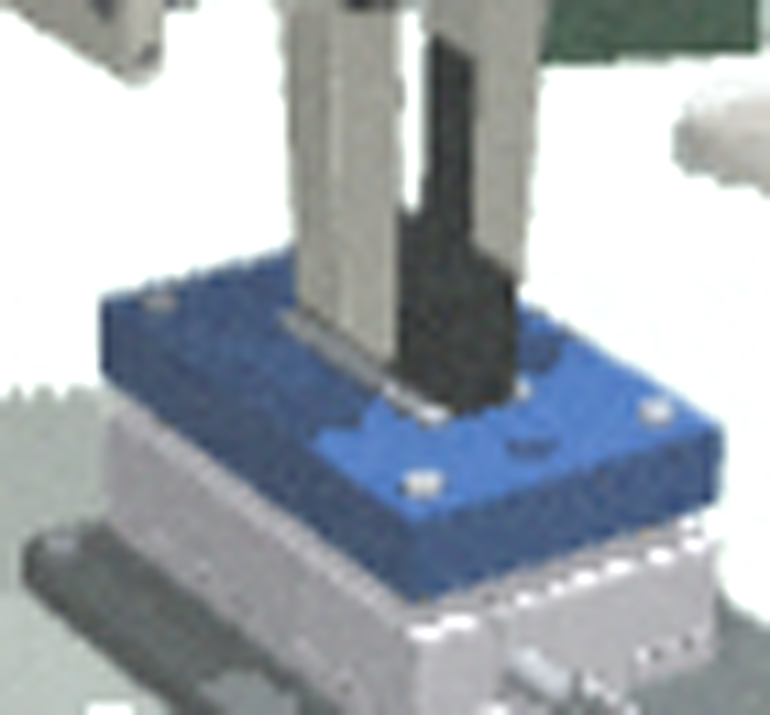

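>>> {"op": "play_rows", "data": {"plan": [{"slide": [0, 0, -0.08], "roll": 0, "fingers": -1}, {"slide": [0, 0, -0.08], "roll": 0, "fingers": -1}, {"slide": [0, 0, -0.08], "roll": 0, "fingers": -1}, {"slide": [0, 0, 0], "roll": 0, "fingers": -1}], "squeeze": 60}}

```text
t: 23.72
tool_pos: [0.4667, -0.0415, 0.0664]
orientation: [1.06, 1.297, -1.059]
force: [-3.3, -0.2, 6.1]
opening: 0.0156
```

>>> {"op": "play_rows", "data": {"plan": [{"slide": [0, 0, -0.05], "roll": 0, "fingers": -1}, {"slide": [0, 0, -0.05], "roll": 0, "fingers": -1}, {"slide": [0, 0, 0], "roll": 0, "fingers": -1}, {"slide": [0, 0, 0], "roll": 0, "fingers": -1}]}}

```text
t: 24.22
tool_pos: [0.4667, -0.0415, 0.0654]
orientation: [1.059, 1.297, -1.06]
force: [-13.9, 1.9, 25.8]
opening: 0.0155
```

>>> {"op": "play_rows", "data": {"plan": [{"slide": [-0.02, 0, 0], "roll": 0, "fingers": -1}, {"slide": [0, 0, 0], "roll": 0, "fingers": -1}, {"slide": [0, 0, 0], "roll": 0, "fingers": -1}]}}

```text
t: 24.6
tool_pos: [0.4667, -0.0415, 0.0653]
orientation: [1.06, 1.296, -1.059]
force: [-9.2, 2.2, 22.5]
opening: 0.0158
```

```bash
python3 yaw.py;python3 avg.py scene 275,175,385,275 7 k1.png 3; python3 yaw.py
```

```text
24.6 [ 0.4667 -0.0415  0.0653] 11.54 [-9.2  2.2 22.5] 0.01581393923614387
{'t': np.float64(24.75), 'tool_pos': array([ 0.4667, -0.0415,  0.0653]), 'orientation': array([ 1.06  ,  1.2963, -1.0587]), 'force': array([-10.2074,   1.7324,  22.1881]), 'opening': np.float64(0.0155)}
24.75 [ 0.4667 -0.0415  0.0653] 11.54 [-10.2   1.7  22.2] 0.015501623395622055
```

View pics/k1.png

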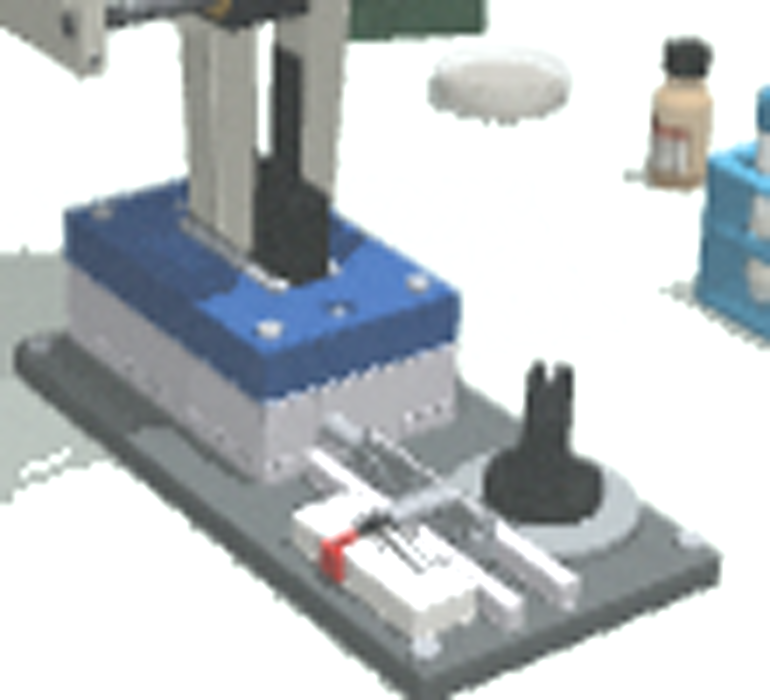

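The cover sits flush with no visible gap, a dowel shows in the small hole, the push is about 22 N, and the pointer is in line with the red mark. I'm handing the job in now.

```bash
python3 -c "
from plant import robot
print(robot.close_job())"; python3 yaw.py
```

```text
the job is handed in; nothing more can be done
None
the job is handed in; nothing more can be done
```

I turned the knob clockwise about 100° in small steps and let it go. I then fitted the blue cover onto the dowels, large hole over the thick one, and pressed it shut. I handed the job in at about 24.8 s, still gripping and pressing. The hand-in gave no verdict.

- **Pointer:** the first look after letting go showed it about 1 mm short of the mark in both cameras. I gripped the knob again and turned it another 5°. After that, pointer and mark lined up in both cameras, to roughly 0.5 mm, which is as fine as the pictures allow.
- **Cover:** the dowels went in without any contact force. In the last picture the halves meet with no gap. The tool height is 40 mm above where it picked the cover off the bench, which matches a fully closed cover. The push is about 22 N.
- **Checks that disagreed or stayed open:**
  - One rough corner measurement from the scene camera put the cover 2–3 mm off the seat. The other checks did not show this and the fit went in cleanly.
  - About 10 N of sideways force (along -x) remained on the tool at the end.
- **Other things:** the gripper kept clear of the vial, petri dish, timer and red mark. I made no separate check that they had not shifted, and the timer was outside the last picture.

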